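# Fetch the staples from behind the stamp and the tape measure

## Robot

A 7-joint arm with a two-finger parallel gripper is mounted at the origin on a cart in front of the work surface, level with it; the furniture and walls round the work are solid. World frame = base frame: x ahead of the robot, y to its left, z up, the work surface at z = 0. Lengths are in m, angles in rad, forces in N, time in s.
With the tool pointing down it reaches from about 0.425 to 0.875 m from the base axis. Payload 4.7 kg.
Tool frame: the origin (TCP) lies between the finger pads, 19 mm behind the fingertips; this is the grasp point; x points along the fingers, z is the direction in which the jaws open and shut, and the axes are right-handed (so a half turn about x gives the same grasp; the last joint's range is limited). The gripper opens to 87 mm and grips with 3 to 60 N. Pads are 19 mm wide; open, the fingers measure 117 mm over their backs; the gripper's body (75 mm by 190 mm) begins 51 mm behind the grasp point.
Start: joints at [1.22, 0.321, -0.07, 1.45, 0.023, 1.371, -0.057], TCP at [0.232, -0.607, 0.241] pointing down, gripper open.
Joint ranges: [-2.86, 2.86], [-0.3, 2.09], [-1.38, 1.24], [0.06, 2.45], [-1.56, 4.7], [0.09, 2.05], [-2.69, 2.69]. Speed limits (rad/s): [2.57, 2.57, 3.14, 3.14, 3.14, 3.14, 3.14].

## Interface

Orientations are given as a rotation vector (axis times angle).
In Python, from bench import * gives the robot as it stands.
- The arm moves only by the shell command python3 -m handwheel 'ROWS' [OPENING] [FORCE]. ROWS is JSON, a list of rows, each an object with "xyz": the shift along the world's x, y, z in cm, a list of three; "angular": the turn, a rotation vector about the world's x, y, z in degrees, a list of three. A call has 1 to 5 rows; each row shifts and turns the pose as measured when the row begins; what a row does not reach is not made up. A row lasts 1/12 s, in which the tool goes at most 41.7 mm and 7.16 degrees, less where a joint would pass 70% of its speed; a pose out of reach is approached as far as the arm can. A call with a gripper value outside its range is refused whole. OPENING is the finger opening in cm, from 0 to 8.7, set as the call begins (- or left out, the last holds). The fingers move at their own pace and stop on an object; FORCE is the grip in N (left out, the last holds). Time passes only in rows, so rows that do not move let the fingers close. It gives the time, the measured TCP pose, the force and the opening at its end, in the units of the state.
- get_state(): the state, without advancing time (a new reading comes with each control period).
- get_image(name): name is "scene" or "top" or "wrist"; returns a dict with "pixels" (400x640x3 uint8, blue, green, red), "K" (3x3 intrinsics, pixels), "dist" ([k1, k2, p1, p2, k3] as OpenCV has them; the pictures are not rectified), "cam_to_world" (4x4, takes a point from camera to world coordinates). Camera axes: x right, y down, z forward; pixel columns grow to the right and rows downward; lengths in m; the calibration is good to about 2 mm. A picture is of the moment at which its call begins. There is no depth.
- close_job(): hands the job in, once; it reports no verdict.
The state is a dict: "time": time; "joint_positions": joint angles; "qd": joint speeds; "joint_torque": joint torques, N m; "position": TCP position; "tool_rot": TCP orientation; "ft_force": force on the tool from outside, world axes, zero at the start; "torque": the same for the moment, N m; "grip_width": opening from 0.0 (shut) to 1.0 (fully open).
Only numpy, scipy, OpenCV 4.12 (cv2) and the standard library are available. Lean on these libraries where they do the work, as an engineer would, in place of code of your own. Each camera call takes 0.05 s, during which the arm holds its last target.

## Task

The stapler needs refilling, and the box of staples is at the back of the desk tidy behind the tape measure and the stamp. First stand both of these aside on the cork mat, then lay the box of staples squarely in the middle of the small grey felt pad beside the stapler, its length along the pad's length, and only then put the tape measure and the stamp back upright in the tidy, each exactly where and as it stood. Leave the stapler, the eraser and the pencil sharpener undisturbed.

Things in the scene. Friction and masses are not known exactly. Their poses are not given: they have to be found in the camera images.
- tidy: grey plastic desk tray, fixed, 150 x 180 mm, left, middle or right; origin on the desk, x' to its back, y' to its left. Floor 4 mm thick, x' -64 to 86; front and side lips 9 mm high. Front: two bays, black rubber inlays 50 x 70 at x' -32, y' +41 and -41. Rear: niche open to the front, y' -40 to 40, back wall at x' 82, walls 22 mm high; a small pocket either side of it
- mat: flat cork mat, 140 (x) x 210 (y) x 3 mm, fixed, for standing things aside; origin at the centre of its underside
- pad: small flat grey felt pad, 64 (x) x 86 (y) x 3 mm, fixed, empty, with the stapler lying beside it at its +y side (stapler's near face about 24 mm from the pad's edge); origin at the centre of its underside
- tape_measure: beige upright tape measure, loose, up to 0.25 kg, 32 (x) x 63 (y) x 54 (z) mm; origin at the centre of its underside. In one of the tidy's front bays (which one varies), its 63 mm along y'. Grasp across its 32 mm with the TCP about 47 mm above its underside, so that the fingertips clear the staple box and walls behind it
- stamp: black self-inking stamp standing upright, loose, up to 0.11 kg, 40 (x) x 63 (y) x 82 (z) mm; origin at the centre of its underside. In the other front bay, its 63 mm along y'. Its cap does not move, is 32 (x) x 64 (y) mm and spans 64 to 82 mm above its underside: grasp the cap across its 32 mm
- staple_box: closed dark grey box of staples, pale label, lying flat, loose, up to 0.13 kg, 38 (x) x 60 (y) x 22 (z) mm; origin at the centre of its underside. In the niche at about x' 18, y' 0, its 60 mm along y', about 9 mm behind the stamp and 10 mm from the niche's side walls: grasp it across its 38 mm once both bays are empty; 45 mm is free behind it
- stapler: dark red stapler, 140 (x) x 36 (y) x 48 mm, loose, lying on the desk along the +y side of the pad; leave it. Origin at the centre of its underside
- eraser: eraser in a dark sleeve, 21 x 44 x 13 mm, loose, in the tidy's rear left pocket; leave it. Origin at the centre of its underside
- pencil_sharpener: small metal pencil sharpener, 16 x 24 x 12 mm, loose, in the tidy's rear right pocket; leave it. Origin at the centre of its underside

How it is judged:
On the way, in this order (a step that is already met when the one before it is completed fails the run):
1. The tape measure and the stamp both stand upright and released on the cork mat, the staple box still in the tidy (x of tape_measure in the frame of mat between -0.07 and 0.07 m and y of tape_measure in the frame of mat between -0.105 and 0.105 m and height (world z) of each of tape_measure, stamp below 0.012 m and contact force between the fingers and tape_measure below 0.3 N and linear speed of each of tape_measure, stamp below 0.02 m/s and angle between each of tape_measure, stamp's own z axis and vertical below 0.12 rad and x of stamp in the frame of mat between -0.07 and 0.07 m and y of stamp in the frame of mat between -0.105 and 0.105 m and contact force between the fingers and stamp below 0.3 N and distance of staple_box from where it was at the start of the episode below 0.03 m), for 0.2 s.
2. The staple box lies released on the felt pad while the tape measure and the stamp still stand on the mat (horizontal distance between staple_box and pad below 0.013 m and angle between the y axis of staple_box and the y axis of pad, either way round below 0.22 rad and height (world z) of staple_box below 0.009 m and contact force between the fingers and staple_box below 0.3 N and linear speed of each of staple_box, tape_measure, stamp below 0.02 m/s and angle between each of staple_box, tape_measure, stamp's own z axis and vertical below 0.12 rad and x of tape_measure in the frame of mat between -0.07 and 0.07 m and y of tape_measure in the frame of mat between -0.105 and 0.105 m and height (world z) of each of tape_measure, stamp below 0.012 m and contact force between the fingers and tape_measure below 0.3 N and x of stamp in the frame of mat between -0.07 and 0.07 m and y of stamp in the frame of mat between -0.105 and 0.105 m and contact force between the fingers and stamp below 0.3 N), for 0.2 s.
At the end, for the whole second after the job is handed in: The tape measure and the stamp each stand upright, released and at rest within 14 mm of where they stood at the start, square to the tidy within 0.2 rad (either way round); the staple box lies flat and released on the felt pad, centred within 13 mm and along it within 0.22 rad (distance of each of tape_measure, stamp from where it was at the start of the episode below 0.014 m and angle between the y axis of each of tape_measure, stamp and the y axis of tidy, either way round below 0.2 rad and contact force between the fingers and tape_measure below 0.3 N and linear speed of each of tape_measure, stamp, staple_box below 0.02 m/s and angle between each of tape_measure, stamp, staple_box's own z axis and vertical below 0.12 rad and contact force between the fingers and stamp below 0.3 N and horizontal distance between staple_box and pad below 0.013 m and angle between the y axis of staple_box and the y axis of pad, either way round below 0.22 rad and height (world z) of staple_box below 0.009 m and contact force between the fingers and staple_box below 0.3 N); the robot touches nothing.
It fails at once if the eraser is shifted by more than 20 mm (distance of eraser from where it was at the start of the episode above 0.02 m).
It fails at once if the pencil sharpener is shifted by more than 20 mm (distance of pencil_sharpener from where it was at the start of the episode above 0.02 m).
It fails at once if the stapler is shifted by more than 20 mm (distance of stapler from where it was at the start of the episode above 0.02 m).
It also fails if it takes over 120 s, if anything falls off the work surface, if the arm or the gripper's body presses on something with over 40 N, if the wrist force passes 120 N, or if a joint passes its speed limit or range.

## Working session

There is one attempt and no reset: what is moved stays moved. The work goes in short steps, Python scripts to look and compute and a shell command to move; the robot and the scene stay as the last step left them, time stands still between calls to the robot, and variables do not carry over. Pictures are saved under pics/ and viewed, and the job is handed in when it is done.

```bash
ls; mkdir -p pics; python3 - <<'E'
from bench import *
import cv2
print(get_state())
for n in ["scene","top","wrist"]:
    im=get_image(n); cv2.imwrite(f"pics/{n}0.png",im["pixels"]); print(n,im["K"],im["dist"],im["cam_to_world"])
E
```

```text
pics
{'time': 0.0, 'joint_positions': array([ 1.22008246,  0.32183662, -0.0700725 ,  1.45169843,  0.02259746,
        1.37078757, -0.05688019]), 'qd': array([ 0.00113904,  0.00085741, -0.00141757, -0.00025653,  0.00087549,
       -0.00063345,  0.00036723]), 'joint_torque': array([-2.88895499e-04, -4.91295254e+01, -4.04369496e-01, -3.12530100e+01,
       -6.40480220e-02,  4.38670255e-02,  2.12813875e-04]), 'position': array([ 0.23166472, -0.60675153,  0.24014078]), 'tool_rot': array([ 0.93744091,  1.36169926, -0.93575984]), 'ft_force': array([ 0.58546194, -0.25825112, -0.02412103]), 'torque': array([-0.03157159, -0.00537596, -0.02493263]), 'grip_width': 0.9992068694841596}
scene [[458.01428875   0.         323.38518489]
 [  0.         458.01428875 196.02313522]
 [  0.           0.           1.        ]] [-0.11363448  0.          0.          0.          0.        ] [[-0.42151381 -0.54116658  0.72764335 -0.27172052]
 [-0.90665727  0.23620911 -0.34953949  0.39536245]
 [ 0.0172831  -0.80705885 -0.59021801  0.74427383]
 [ 0.          0.          0.          1.        ]]
top [[457.20263135   0.         318.0662137 ]
 [  0.         457.20263135 197.17022511]
 [  0.           0.           1.        ]] [-0.00671395  0.          0.          0.          0.        ] [[-0.07165052 -0.96857437  0.23818039  0.23835113]
 [-0.99740845  0.07113853 -0.01075603 -0.00589646]
 [-0.00652579 -0.23833381 -0.97116137  1.28633801]
 [ 0.          0.          0.          1.        ]]
wrist [[301.6553191    0.         321.37759433]
 [  0.         301.6553191  196.13060134]
 [  0.           0.           1.        ]] [-0.03650772  0.          0.          0.          0.        ] [[ 0.35602376 -0.90427945 -0.23563903  0.29666319]
 [-0.93447424 -0.34511963 -0.08746617 -0.58329921]
 [-0.0022298   0.25133863 -0.96789665  0.38386937]
 [ 0.          0.          0.          1.        ]]
```

View pics/scene0.png

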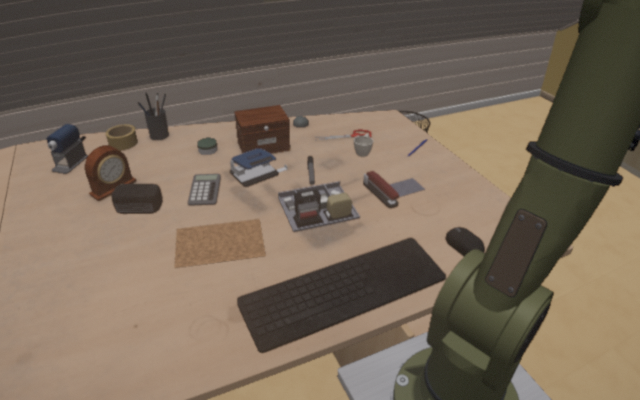

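View pics/top0.png

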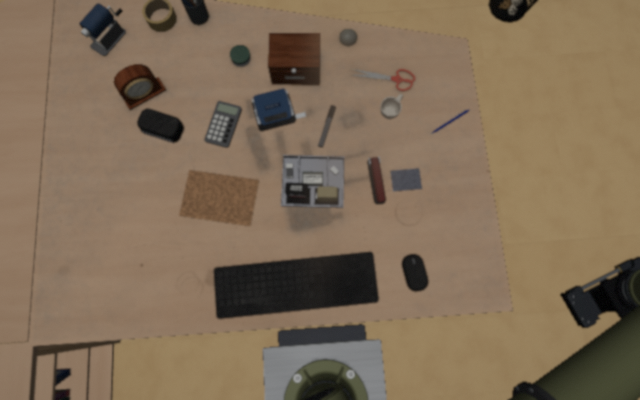

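View pics/wrist0.png

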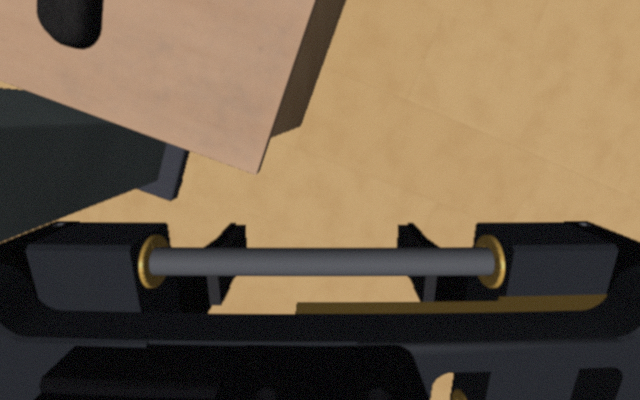

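Top view: mat ~(219,197), tidy ~(312,182), stamp ~(297,190) in the left bay, tape ~(327,195) in the right bay, stapler ~(377,180), pad ~(406,180). I'll enlarge the relevant part.

```bash
cat > h.py <<'E'
from bench import *
import cv2, numpy as np
from scipy.spatial.transform import Rotation as R
def p2w(im,uv,z):
    uv=np.array(uv,float).reshape(-1,1,2)
    n=cv2.undistortPoints(uv,im["K"],np.array(im["dist"])).reshape(-1,2)
    T=im["cam_to_world"]; d=np.c_[n,np.ones(len(n))]@T[:3,:3].T
    o=T[:3,3]; z=np.broadcast_to(z,len(n))
    return o+d*((z-o[2])/d[:,2])[:,None]
def w2p(im,P):
    T=np.linalg.inv(im["cam_to_world"]); rv=cv2.Rodrigues(T[:3,:3])[0]
    return cv2.projectPoints(np.array(P,float).reshape(-1,3),rv,T[:3,3],im["K"],np.array(im["dist"]))[0].reshape(-1,2)
def crop(im,name,x0,y0,x1,y1,f):
    c=cv2.resize(im["pixels"][y0:y1,x0:x1],None,fx=f,fy=f,interpolation=cv2.INTER_CUBIC); cv2.imwrite(f"pics/{name}.png",c)
def st():
    s=get_state(); M=R.from_rotvec(s["tool_rot"]).as_matrix()
    print("t",round(s["time"],2),"p",s["position"].round(4),"X",M[:,0].round(3),"Z",M[:,2].round(3),"yawZ",np.degrees(np.arctan2(M[1,2],M[0,2])).round(2),"F",s["ft_force"].round(1),"g",round(s["grip_width"],3))
    return s
E
python3 - <<'E'
from h import *
im=get_image("top"); crop(im,"topc",170,130,430,240,3)
st()
E
```

```text
t 0.2 p [ 0.2318 -0.607   0.2406] X [-0.     0.001 -1.   ] Z [ 0.357 -0.934 -0.001] yawZ -69.1 F [ 0.2 -0.9  0.5] g 0.999
```

View pics/topc.png

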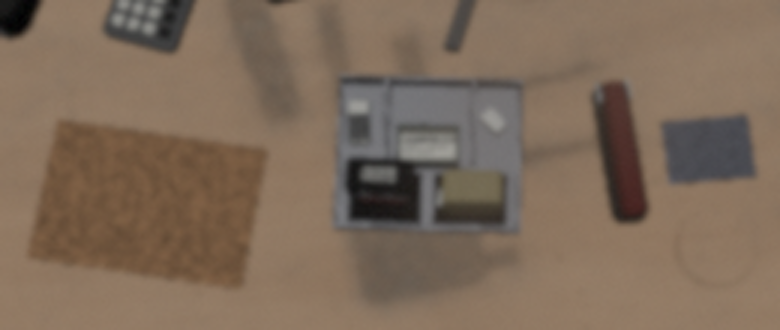

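```bash
python3 - <<'E'
from h import *
im=get_image("top")
def c(l,z): return p2w(im,[(170+(u-1)/3,130+(v-1)/3) for u,v in l],z)
for n,l,z in [("mat",[(60,118),(268,150),(242,288),(28,257)],.003),("pad",[(662,122),(748,115),(756,176),(671,184)],.003),
 ("tidyfront",[(334,230),(522,232)],.009),("tidyback",[(340,78),(523,80)],.022),("tapetop",[(442,171),(505,172),(504,206),(440,205)],.054),
 ("stampcaptop",[(348,158),(420,160),(419,187),(350,185)],.082),("box",[(398,124),(458,126),(456,160),(397,158)],.026),("staplertop",[(595,88),(626,82),(648,214),(618,220)],.03)]:
    w=c(l,z); print(n,w[:,:2].round(3).tolist(),"c",w.mean(0)[:2].round(4),"ang",np.degrees(np.arctan2(*(w[1]-w[0])[[1,0]])).round(1), np.linalg.norm(w[1]-w[0]).round(3))
E
```

```text
mat [[0.666, 0.351], [0.618, 0.148], [0.484, 0.178], [0.529, 0.382]] c [0.5742 0.2647] ang -103.3 0.208
pad [[0.618, -0.237], [0.619, -0.322], [0.557, -0.322], [0.555, -0.239]] c [ 0.5876 -0.2798] ang -89.4 0.085
tidyfront [[0.532, 0.088], [0.517, -0.091]] c [ 0.5249 -0.0016] ang -94.8 0.179
tidyback [[0.68, 0.073], [0.665, -0.104]] c [ 0.6726 -0.0154] ang -94.9 0.178
tapetop [[0.571, -0.019], [0.566, -0.077], [0.533, -0.074], [0.539, -0.015]] c [ 0.5521 -0.046 ] ang -95.2 0.059
stampcaptop [[0.582, 0.066], [0.575, 0.001], [0.55, 0.003], [0.556, 0.066]] c [0.5658 0.034 ] ang -95.9 0.066
box [[0.628, 0.02], [0.622, -0.038], [0.588, -0.033], [0.594, 0.023]] c [ 0.6082 -0.007 ] ang -96.2 0.058
staplertop [[0.649, -0.172], [0.653, -0.202], [0.521, -0.209], [0.518, -0.181]] c [ 0.5853 -0.1909] ang -82.8 0.031
```

```bash
python3 -m handwheel '[{"xyz":[2,3.5,0],"angular":[0,0,7]},{"xyz":[2,3.5,0],"angular":[0,0,7]},{"xyz":[2,3.5,0],"angular":[0,0,7]},{"xyz":[2,3.5,0],"angular":[0,0,7]},{"xyz":[2,3.5,0],"angular":[0,0,7]}]' 8.7 20; python3 -m handwheel '[{"xyz":[2,3.5,0],"angular":[0,0,7]},{"xyz":[2,3.5,0],"angular":[0,0,7]},{"xyz":[2,3.5,0],"angular":[0,0,7]},{"xyz":[2,3.5,0],"angular":[0,0,7]},{"xyz":[0,0,0],"angular":[0,0,0]}]'; python3 -c "
from h import *
st()
im=get_image('wrist');cv2.imwrite('pics/w1.png',im['pixels'])"
```

```text
time: 0.67
position: [0.324, -0.4343, 0.2374]
tool_rot: [0.46, 1.524, -0.469]
ft_force: [0.6, -0.8, 0.6]
grip_width: 0.999
time: 1.08
position: [0.41, -0.2794, 0.2382]
tool_rot: [0.054, 1.569, -0.063]
ft_force: [1.5, 0.9, 0.6]
grip_width: 0.999
t 1.08 p [ 0.41   -0.2794  0.2382] X [ 0.001 -0.005 -1.   ] Z [ 0.997 -0.074  0.001] yawZ -4.26 F [1.5 0.9 0.6] g 0.999
```

View pics/w1.png

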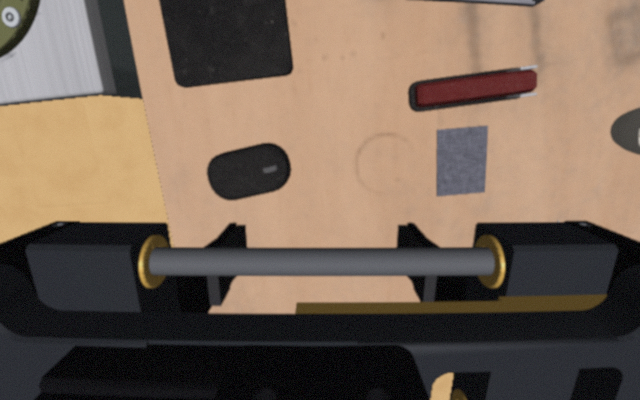

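Wrist view shows the pad, corners about (437,131),(487,126),(486,191),(438,196), and the stapler at (475,88). I measure the pad and move on.

```bash
python3 - <<'E'
from h import *
im=get_image('wrist'); st()
crop(im,"w1c",390,50,570,210,4)
w=p2w(im,[(437,131),(487,126),(486,191),(438,196)],.003); print(w.round(4),w.mean(0))
for a,b in((0,1),(3,2),(3,0),(2,1)):print(np.degrees(np.arctan2(*(w[b]-w[a])[[1,0]])),np.linalg.norm(w[b]-w[a]))
E
```

```text
t 1.18 p [ 0.4063 -0.2862  0.2379] X [-0.002 -0.009 -1.   ] Z [ 0.996 -0.087 -0.001] yawZ -5.0 F [-1.  -0.5 -0.2] g 0.999
[[ 0.5555 -0.2441  0.003 ]
 [ 0.618  -0.2426  0.003 ]
 [ 0.6213 -0.3261  0.003 ]
 [ 0.558  -0.3277  0.003 ]] [ 0.58818385 -0.28513181  0.003     ]
1.3052971229471093 0.06247162595084654
1.4240961004718873 0.0632841626161531
91.72299525689415 0.08366404073483208
92.28081094625045 0.08354271057747309
```

View pics/w1c.png

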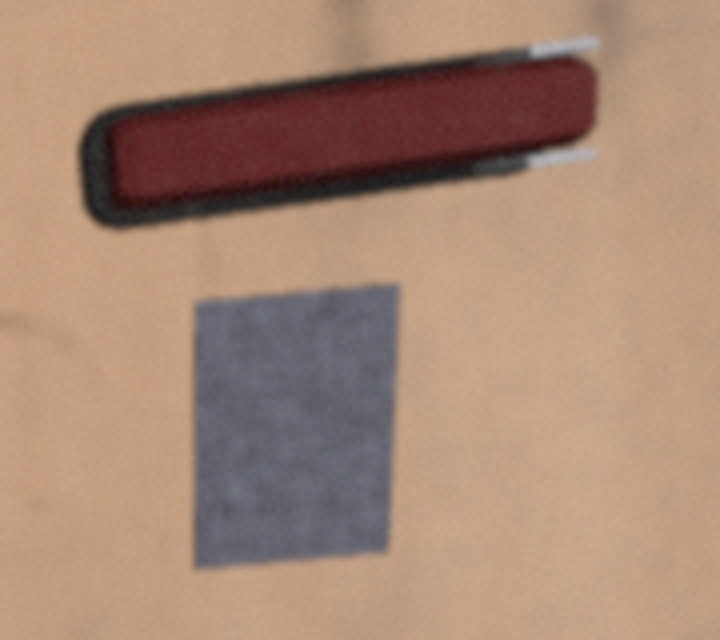

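```bash
python3 -m handwheel '[{"xyz":[3,2.4,0],"angular":[0,0,0]},{"xyz":[3,2.4,0],"angular":[0,0,0]},{"xyz":[3,2.4,0],"angular":[0,0,0]},{"xyz":[3,2.4,0],"angular":[0,0,0]},{"xyz":[3,2.4,0],"angular":[0,0,0]}]'; python3 -m handwheel '[{"xyz":[2,1.5,3],"angular":[0,0,0]},{"xyz":[0,0,3],"angular":[0,0,0]},{"xyz":[0,0,0],"angular":[0,0,0]},{"xyz":[0,0,0],"angular":[0,0,0]}]'; python3 -c "
from h import *
im=get_image('wrist');cv2.imwrite('pics/w2.png',im['pixels']);st()
import pickle;pickle.dump(im,open('w2.pkl','wb'))
im=get_image('scene');crop(im,'s2',260,140,440,250,4)"
```

```text
time: 1.6
position: [0.5501, -0.182, 0.2377]
tool_rot: [0.085, 1.575, -0.116]
ft_force: [0.2, 0.2, 0.0]
grip_width: 0.997
time: 1.93
position: [0.5745, -0.1652, 0.2955]
tool_rot: [0.092, 1.579, -0.113]
ft_force: [-0.4, 0.5, -0.2]
grip_width: 1.003
t 1.98 p [ 0.5744 -0.166   0.2958] X [-0.011 -0.014 -1.   ] Z [ 0.991 -0.131 -0.009] yawZ -7.5 F [ 0.8 -0.7  1.6] g 0.998
```

View pics/w2.png

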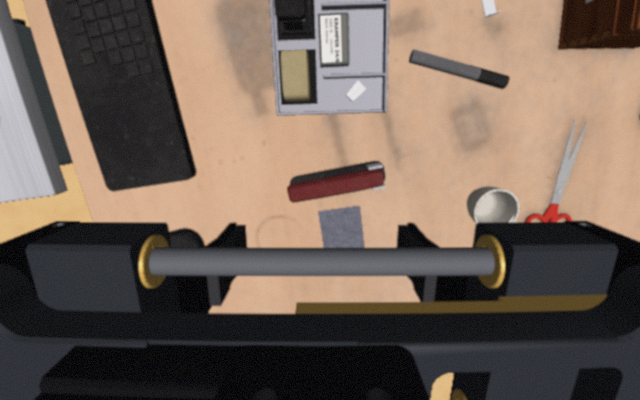

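View pics/s2.png

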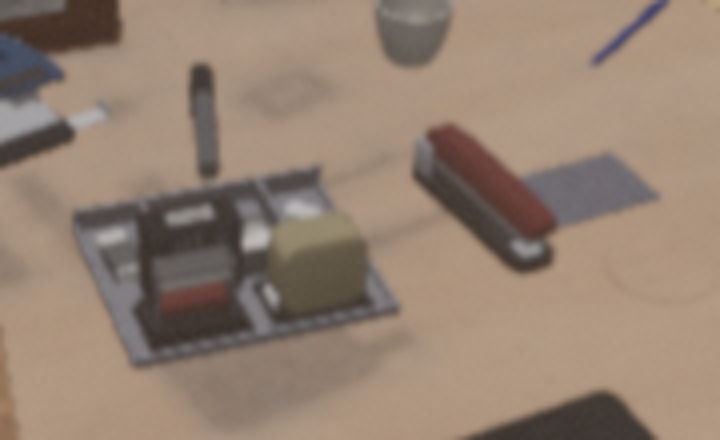

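Tape (295,75), stamp (293,15) and box (335,40) are visible at the top edge; I shift +y for a full view and level the tool.

```bash
cat >> h.py <<'E'
def go(t,yaw):
    s=st(); y=np.radians(yaw)
    X=np.array([0,0,-1.]);Z=np.array([np.cos(y),np.sin(y),0]);Y=np.cross(Z,X)
    D=R.from_matrix(np.c_[X,Y,Z])*R.from_rotvec(s["tool_rot"]).inv()
    print("need cm",((np.array(t)-s["position"])*100).round(2),"deg",np.degrees(D.as_rotvec()).round(2))
E
python3 -m handwheel '[{"xyz":[0,3.5,0],"angular":[0.8,-0.6,2.5]},{"xyz":[0,3.5,0],"angular":[0,0,0]},{"xyz":[0,2.5,0],"angular":[0,0,0]},{"xyz":[0,0,0],"angular":[0,0,0]},{"xyz":[0,0,0],"angular":[0,0,0]}]'; python3 -c "
from h import *
im=get_image('wrist');st()
import pickle;pickle.dump(im,open('w3.pkl','wb'));crop(im,'w3',200,0,440,180,3)"
```

```text
time: 2.45
position: [0.5682, -0.0791, 0.2891]
tool_rot: [0.081, 1.58, -0.085]
ft_force: [-1.1, -1.3, -0.3]
grip_width: 0.997
t 2.5 p [ 0.5681 -0.0786  0.2891] X [-0.011 -0.001 -1.   ] Z [ 0.994 -0.105 -0.01 ] yawZ -6.02 F [0.2 0.3 0.5] g 1.0
```

View pics/w3.png

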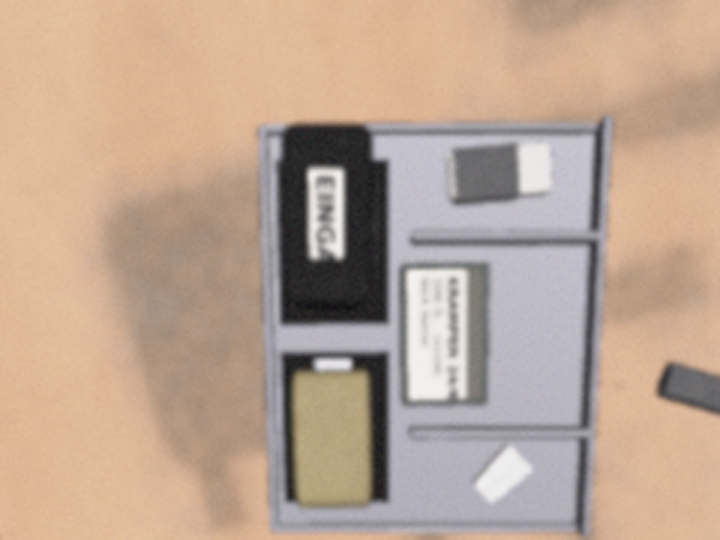

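```bash
python3 - <<'E'
from h import *
import pickle
im=pickle.load(open('w3.pkl','rb'))
for n,l,z in [("tapetop",[(293,371),(373,371),(370,506),(295,504)],.056),("capt",[(285,126),(370,126),(368,302),(290,302)],.086),
 ("box",[(401,264),(490,264),(487,403),(402,403)],.026),("inlT",[(282,353),(387,353),(387,501),(285,501)],.0045),("inlS",[(280,160),(388,160),(388,323),(282,323)],.0045),("tidyfront",[(273,528),(260,130)],.009),("backbase",[(578,520),(600,130)],.022)]:
    w=p2w(im,[(200+(u-1)/3,(v-1)/3) for u,v in l],z); f=lambda a,b:(np.degrees(np.arctan2(*(w[b]-w[a])[[1,0]])).round(1), np.linalg.norm(w[b]-w[a]).round(4))
    print(n,"c",w.mean(0).round(4),f(0,1), f(3,0) if len(w)>2 else "", f(2,1) if len(w)>2 else '')
go([.553,-.045,.15],-5)
E
```

```text
tapetop c [ 0.5571 -0.0443  0.056 ] (np.float64(-6.1), np.float64(0.0325)) (np.float64(83.7), np.float64(0.0545)) (np.float64(82.7), np.float64(0.0553))
capt c [0.5662 0.0379 0.086 ] (np.float64(-6.3), np.float64(0.0299)) (np.float64(84.5), np.float64(0.0598)) (np.float64(83.3), np.float64(0.0597))
box c [ 0.609  -0.0073  0.026 ] (np.float64(-6.0), np.float64(0.0379)) (np.float64(84.9), np.float64(0.0583)) (np.float64(84.5), np.float64(0.0583))
inlT c [ 0.556  -0.0439  0.0045] (np.float64(-6.1), np.float64(0.0482)) (np.float64(83.8), np.float64(0.0686)) (np.float64(84.3), np.float64(0.0685))
inlS c [0.565  0.0377 0.0045] (np.float64(-6.3), np.float64(0.0474)) (np.float64(83.5), np.float64(0.0692)) (np.float64(84.2), np.float64(0.0691))
tidyfront c [ 5.299e-01 -2.000e-04  9.000e-03] (np.float64(84.4), np.float64(0.1746))  
backbase c [ 0.672  -0.0134  0.022 ] (np.float64(83.9), np.float64(0.1653))  
t 2.5 p [ 0.5681 -0.0786  0.2891] X [-0.011 -0.001 -1.   ] Z [ 0.994 -0.105 -0.01 ] yawZ -6.02 F [0.2 0.3 0.5] g 1.0
need cm [ -1.51   3.36 -13.91] deg [ 0.07 -0.61  1.02]
```

```bash
python3 -m handwheel '[{"xyz":[-1.2,3.4,0],"angular":[0,-0.6,0]},{"xyz":[0,0,-4],"angular":[0,0,0]},{"xyz":[0,0,-4],"angular":[0,0,0]},{"xyz":[0,0,-4],"angular":[0,0,0]},{"xyz":[0,0,-4],"angular":[0,0,0]}]' 5.5 20;python3 -m handwheel '[{"xyz":[0,0,0],"angular":[0,0,0]}]';  python3 -c "
from h import *
go([.556,-.044,.051],-6)"
```

```text
time: 2.92
position: [0.5609, -0.0539, 0.1339]
tool_rot: [0.089, 1.548, -0.101]
ft_force: [1.1, -0.1, 0.4]
grip_width: 0.707
time: 3.0
position: [0.5548, -0.0558, 0.1259]
tool_rot: [0.092, 1.562, -0.102]
ft_force: [-1.9, -0.3, -0.8]
grip_width: 0.662
t 3.0 p [ 0.5548 -0.0558  0.1259] X [ 0.006 -0.007 -1.   ] Z [ 0.992 -0.123  0.007] yawZ -7.08 F [-1.9 -0.3 -0.8] g 0.662
need cm [ 0.12  1.18 -7.49] deg [0.41 0.36 1.08]
```

```bash
python3 -m handwheel '[{"xyz":[0.1,1.2,0],"angular":[0.4,0.4,1.1]},{"xyz":[0,0,0],"angular":[0,0,0]},{"xyz":[0,0,0],"angular":[0,0,0]}]';  python3 -c "
from h import *
go([.556,-.044,.051],-6)"
```

```text
time: 3.25
position: [0.556, -0.0467, 0.1274]
tool_rot: [0.085, 1.572, -0.085]
ft_force: [-1.0, -1.1, 0.8]
grip_width: 0.631
t 3.25 p [ 0.556  -0.0467  0.1274] X [-0.003  0.    -1.   ] Z [ 0.994 -0.108 -0.003] yawZ -6.22 F [-1.  -1.1  0.8] g 0.631
need cm [-0.    0.27 -7.64] deg [-0.   -0.16  0.22]
```

```bash
python3 -m handwheel '[{"xyz":[0,0.3,-2.5],"angular":[0,-0.2,0.2]},{"xyz":[0,0,-2.5],"angular":[0,0,0]},{"xyz":[0,0,-1.5],"angular":[0,0,0]},{"xyz":[0,0,0],"angular":[0,0,0]},{"xyz":[0,0,0],"angular":[0,0,0]}]';  python3 -c "
from h import *
go([.556,-.044,.051],-6)
im=get_image('wrist');cv2.imwrite('pics/w4.png',im['pixels'])
im=get_image('scene');crop(im,'s4',260,120,440,250,4)"
```

```text
time: 3.67
position: [0.5671, -0.0453, 0.0744]
tool_rot: [0.081, 1.545, -0.086]
ft_force: [0.4, 0.8, 0.5]
grip_width: 0.627
t 3.67 p [ 0.5671 -0.0453  0.0744] X [ 0.024 -0.004 -1.   ] Z [ 0.994 -0.107  0.024] yawZ -6.14 F [0.4 0.8 0.5] g 0.627
need cm [-1.11  0.13 -2.34] deg [0.25 1.38 0.14]
```

View pics/w4.png

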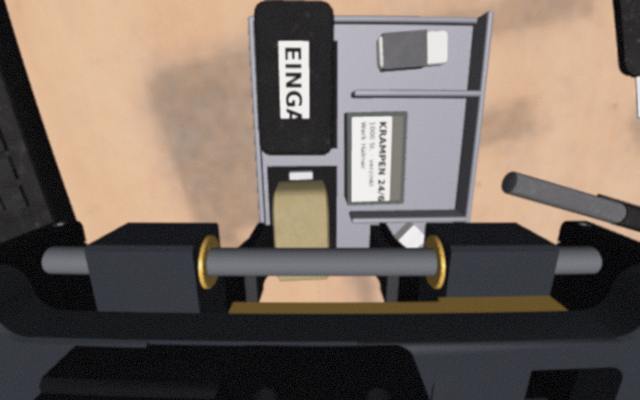

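View pics/s4.png

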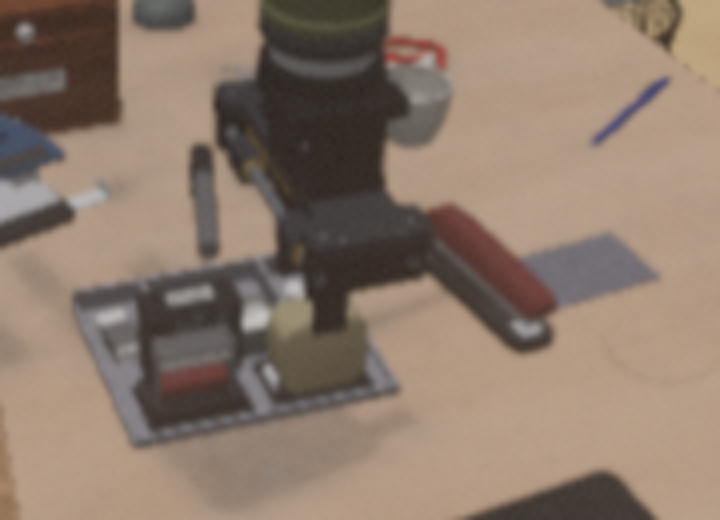

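Fingers straddle the tape at (300,230) but sit ~11 mm too far +x (finger gap centre ~319), matching the pose drift. Correct, then descend in small steps.

```bash
python3 -m handwheel '[{"xyz":[-1.1,0.1,0],"angular":[0.2,1.4,0.1]},{"xyz":[0,0,0],"angular":[0,0,0]},{"xyz":[0,0,0],"angular":[0,0,0]}]';  python3 -c "
from h import *
go([.556,-.044,.051],-6)
im=get_image('wrist');crop(im,'w5',200,140,440,320,3)"
```

```text
time: 4.02
position: [0.5575, -0.0447, 0.0787]
tool_rot: [0.081, 1.566, -0.085]
ft_force: [-0.9, 0.3, -0.8]
grip_width: 0.63
t 4.02 p [ 0.5575 -0.0447  0.0787] X [ 0.003 -0.002 -1.   ] Z [ 0.994 -0.106  0.004] yawZ -6.06 F [-0.9  0.3 -0.8] g 0.63
need cm [-0.15  0.07 -2.77] deg [0.13 0.2  0.06]
```

View pics/w5.png

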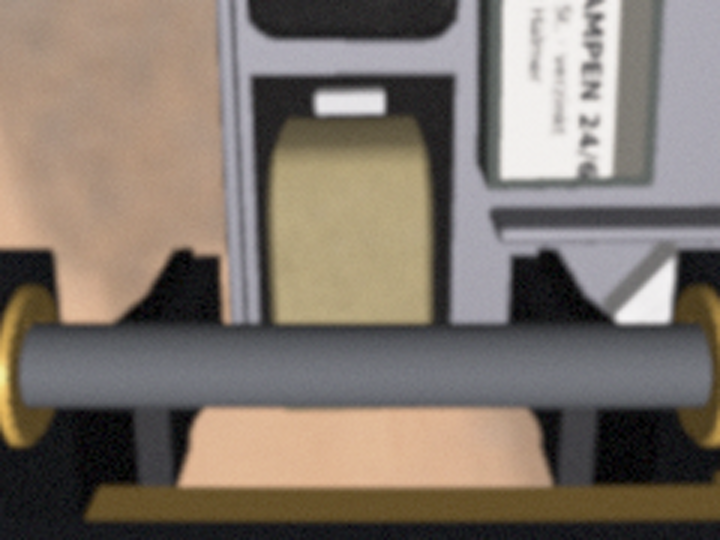

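```bash
python3 -m handwheel '[{"xyz":[-0.3,0,-1],"angular":[0.1,0.3,0]},{"xyz":[-0.2,0,-1],"angular":[0,0.3,0]},{"xyz":[0,0,0],"angular":[0,0,0]},{"xyz":[0,0,0],"angular":[0,0,0]}]';  python3 -c "
from h import *
go([.555,-.044,.051],-6)"
```

```text
time: 4.4
position: [0.5523, -0.0449, 0.0574]
tool_rot: [0.082, 1.576, -0.084]
ft_force: [0.0, -0.3, -0.2]
grip_width: 0.634
t 4.4 p [ 0.5523 -0.0449  0.0574] X [-0.007 -0.001 -1.   ] Z [ 0.994 -0.106 -0.006] yawZ -6.07 F [ 0.  -0.3 -0.2] g 0.634
need cm [ 0.27  0.09 -0.64] deg [ 0.05 -0.38  0.07]
```

```bash
python3 -m handwheel '[{"xyz":[0.3,0.1,-0.6],"angular":[0,-0.4,0]},{"xyz":[0,0,0],"angular":[0,0,0]},{"xyz":[0,0,0],"angular":[0,0,0]}]';  python3 -c "
from h import *
go([.555,-.044,.051],-6)"; python3 -m handwheel '[{"xyz":[0,0,0],"angular":[0,0,0]},{"xyz":[0,0,0],"angular":[0,0,0]},{"xyz":[0,0,0],"angular":[0,0,0]},{"xyz":[0,0,0],"angular":[0,0,0]},{"xyz":[0,0,0],"angular":[0,0,0]}]' 2.5 25;  python3 -c "
from h import *
go([.555,-.044,.051],-6)"
```

```text
time: 4.65
position: [0.555, -0.0437, 0.0497]
tool_rot: [0.083, 1.57, -0.083]
ft_force: [0.0, -0.5, -0.5]
grip_width: 0.63
t 4.65 p [ 0.555  -0.0437  0.0497] X [-0.001 -0.    -1.   ] Z [ 0.994 -0.106 -0.001] yawZ -6.07 F [ 0.  -0.5 -0.5] g 0.63
need cm [-0.   -0.03  0.13] deg [ 0.01 -0.04  0.07]
time: 5.07
position: [0.5554, -0.0435, 0.0499]
tool_rot: [0.083, 1.569, -0.083]
ft_force: [0.3, 0.2, -1.2]
grip_width: 0.365
t 5.07 p [ 0.5554 -0.0435  0.0499] X [-0. -0. -1.] Z [ 0.994 -0.105 -0.   ] yawZ -6.05 F [ 0.3  0.2 -1.2] g 0.365
need cm [-0.04 -0.05  0.11] deg [ 0.01 -0.01  0.05]
```

```bash
python3 -m handwheel '[{"xyz":[0,0,2],"angular":[0,0,0]},{"xyz":[0,0,3],"angular":[0,0,0]},{"xyz":[0,0,4],"angular":[0,0,0]},{"xyz":[0,0,4],"angular":[0,0,0]},{"xyz":[0,0,0],"angular":[0,0,0]}]';  python3 -c "
from h import *
go([.5625,.216,.18],-6)"
```

```text
time: 5.48
position: [0.5495, -0.0429, 0.1799]
tool_rot: [0.084, 1.582, -0.081]
ft_force: [2.8, 0.7, -1.6]
grip_width: 0.37
t 5.48 p [ 0.5495 -0.0429  0.1799] X [-0.012  0.003 -1.   ] Z [ 0.994 -0.105 -0.013] yawZ -6.01 F [ 2.8  0.7 -1.6] g 0.37
need cm [1.300e+00 2.589e+01 1.000e-02] deg [-0.16 -0.71  0.01]
```

```bash
python3 -m handwheel '[{"xyz":[0.2,3,0],"angular":[0,-0.4,0]},{"xyz":[0.2,4,0],"angular":[0,-0.4,0]},{"xyz":[0.2,4,0],"angular":[0,0,0]},{"xyz":[0.2,4,0],"angular":[0,0,0]},{"xyz":[0.2,4,0],"angular":[0,0,0]}]'; python3 -m handwheel '[{"xyz":[0.2,4,0],"angular":[0,0,0]},{"xyz":[0,2,0],"angular":[0,0,0]},{"xyz":[0,0,0],"angular":[0,0,0]},{"xyz":[0,0,0],"angular":[0,0,0]}]';  python3 -c "
from h import *
go([.5625,.216,.05],-6)
im=get_image('wrist');cv2.imwrite('pics/w6.png',im['pixels'])"
```

```text
time: 5.9
position: [0.5607, 0.1367, 0.1808]
tool_rot: [0.097, 1.561, -0.109]
ft_force: [1.2, 0.7, -1.6]
grip_width: 0.368
time: 6.23
position: [0.5578, 0.2123, 0.1785]
tool_rot: [0.09, 1.565, -0.091]
ft_force: [0.2, -0.5, -3.3]
grip_width: 0.371
t 6.23 p [0.5578 0.2123 0.1785] X [ 0.004 -0.001 -1.   ] Z [ 0.993 -0.115  0.004] yawZ -6.63 F [ 0.2 -0.5 -3.3] g 0.371
need cm [  0.47   0.37 -12.85] deg [0.06 0.21 0.63]
```

View pics/w6.png

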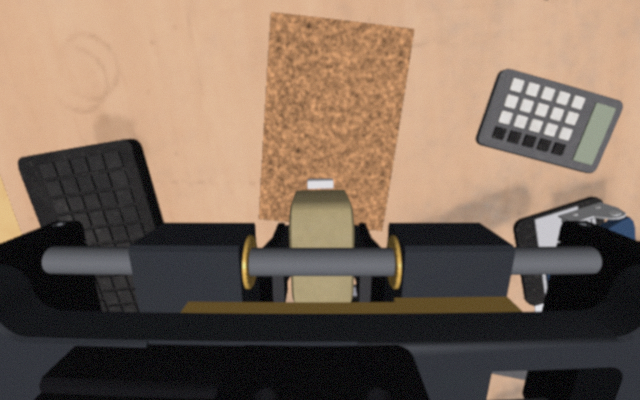

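The mat (corners ~(271,13),(413,29),(384,229),(260,218)) lies ahead of the held tape; check its pose.

```bash
python3 - <<'E'
from h import *
im=get_image('wrist')
w=p2w(im,[(271,13),(413,29),(384,229),(260,218)],.003); print(w.round(4),w.mean(0).round(4))
for a,b in((0,1),(3,2),(3,0),(2,1)):print(np.degrees(np.arctan2(*(w[b]-w[a])[[1,0]])),np.linalg.norm(w[b]-w[a]))
E
```

```text
[[0.5307 0.3825 0.003 ]
 [0.665  0.3531 0.003 ]
 [0.623  0.151  0.003 ]
 [0.4865 0.1804 0.003 ]] [0.5763 0.2667 0.003 ]
-12.378225633809368 0.1375703823110787
-12.147404541486104 0.13965299396391423
77.6795685785976 0.2069229599415758
78.25762108137998 0.20637295983363918
```

```bash
python3 -m handwheel '[{"xyz":[0.4,0.4,-2.5],"angular":[0,0.4,0.6]},{"xyz":[-0.2,0,-3],"angular":[0,0.3,0]},{"xyz":[-0.4,0,-3],"angular":[0,0.3,0]},{"xyz":[-0.2,0,-1],"angular":[0,0.2,0]},{"xyz":[0,0,0],"angular":[0,0,0]}]';python3 -m handwheel '[{"xyz":[0,0,0],"angular":[0,0,0]}]';  python3 -c "
from h import *
go([.565,.217,.050],-6)"
```

```text
time: 6.75
position: [0.5585, 0.2029, 0.0817]
tool_rot: [0.09, 1.58, -0.103]
ft_force: [0.6, 0.0, -1.7]
grip_width: 0.368
time: 6.83
position: [0.5586, 0.2009, 0.0814]
tool_rot: [0.091, 1.581, -0.106]
ft_force: [0.6, 0.2, -2.7]
grip_width: 0.37
t 6.83 p [0.5586 0.2009 0.0814] X [-0.013 -0.009 -1.   ] Z [ 0.992 -0.125 -0.012] yawZ -7.17 F [ 0.6  0.2 -2.7] g 0.37
need cm [ 0.64  1.61 -3.14] deg [ 0.53 -0.74  1.17]
```

```bash
python3 -m handwheel '[{"xyz":[0.7,1.6,0],"angular":[0.5,-0.7,1.2]},{"xyz":[0,0,-1],"angular":[0,0,0]},{"xyz":[0,0,-1],"angular":[0,0,0]},{"xyz":[0,0,0],"angular":[0,0,0]},{"xyz":[0,0,0],"angular":[0,0,0]}]';  python3 -c "
from h import *
go([.565,.217,.050],-6)"
```

```text
time: 7.25
position: [0.5708, 0.2159, 0.0654]
tool_rot: [0.085, 1.56, -0.084]
ft_force: [0.3, 0.7, -2.9]
grip_width: 0.362
t 7.25 p [0.5708 0.2159 0.0654] X [ 0.009  0.    -1.   ] Z [ 0.994 -0.108  0.009] yawZ -6.19 F [ 0.3  0.7 -2.9] g 0.362
need cm [-0.58  0.11 -1.54] deg [-0.02  0.51  0.19]
```

```bash
python3 -m handwheel '[{"xyz":[-0.6,0.1,-0.5],"angular":[0,0.5,0.2]},{"xyz":[0,0,-0.7],"angular":[0,0,0]},{"xyz":[0,0,0],"angular":[0,0,0]},{"xyz":[0,0,0],"angular":[0,0,0]}]';  python3 -c "
from h import *
go([.565,.217,.050],-6)"
```

```text
time: 7.58
position: [0.5642, 0.2167, 0.0528]
tool_rot: [0.082, 1.57, -0.082]
ft_force: [0.5, -0.3, -2.1]
grip_width: 0.369
t 7.58 p [0.5642 0.2167 0.0528] X [-0.  0. -1.] Z [ 0.995 -0.104 -0.   ] yawZ -5.97 F [ 0.5 -0.3 -2.1] g 0.369
need cm [ 0.08  0.03 -0.28] deg [-0.   -0.02 -0.03]
```

```bash
python3 -m handwheel '[{"xyz":[0,0,-0.35],"angular":[0,0,0]},{"xyz":[0,0,0],"angular":[0,0,0]},{"xyz":[0,0,0],"angular":[0,0,0]}]'; python3 -m handwheel '[{"xyz":[0,0,0],"angular":[0,0,0]},{"xyz":[0,0,0],"angular":[0,0,0]}]'; 
```

```text
time: 7.83
position: [0.5645, 0.2168, 0.0493]
tool_rot: [0.082, 1.569, -0.082]
ft_force: [0.0, 0.6, -1.5]
grip_width: 0.367
time: 8.0
position: [0.5645, 0.2168, 0.0493]
tool_rot: [0.082, 1.569, -0.082]
ft_force: [-0.7, 0.6, -2.2]
grip_width: 0.37
```

```bash
python3 -m handwheel '[{"xyz":[0,0,0],"angular":[0,0,0]},{"xyz":[0,0,0],"angular":[0,0,0]},{"xyz":[0,0,0],"angular":[0,0,0]},{"xyz":[0,0,0],"angular":[0,0,0]},{"xyz":[0,0,0],"angular":[0,0,0]}]' 5.5; python3 -m handwheel '[{"xyz":[0,0,2],"angular":[0,0,0]},{"xyz":[0,0,3],"angular":[0,0,0]},{"xyz":[0,0,4],"angular":[0,0,0]},{"xyz":[0,0,4],"angular":[0,0,0]},{"xyz":[0,0,0],"angular":[0,0,0]}]';  python3 -c "
from h import *
go([.565,.038,.22],-6)
im=get_image('wrist');cv2.imwrite('pics/w7.png',im['pixels'])"
```

```text
time: 8.42
position: [0.5661, 0.2175, 0.0512]
tool_rot: [0.083, 1.565, -0.081]
ft_force: [0.8, 1.0, -0.1]
grip_width: 0.602
time: 8.83
position: [0.5629, 0.2167, 0.1837]
tool_rot: [0.081, 1.572, -0.081]
ft_force: [1.9, -0.0, 0.4]
grip_width: 0.633
t 8.83 p [0.5629 0.2167 0.1837] X [-0.003  0.    -1.   ] Z [ 0.995 -0.103 -0.003] yawZ -5.92 F [ 1.9 -0.   0.4] g 0.633
need cm [  0.21 -17.87   3.63] deg [-0.01 -0.16 -0.08]
```

View pics/w7.png

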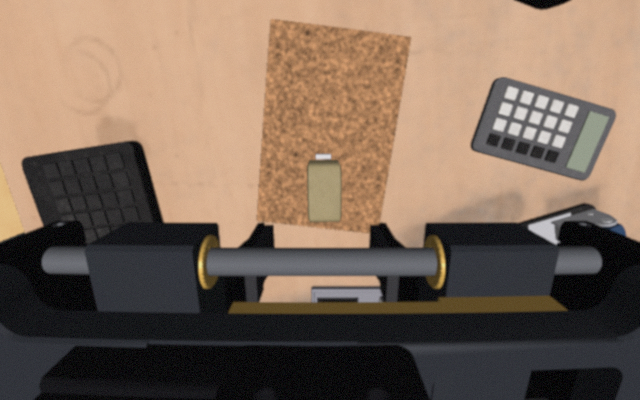

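```bash
python3 -c "
from h import *
im=get_image('wrist')
print(p2w(im,[(308,161),(341,161),(340,221),(308,221)],.054).round(4))"
python3 -m handwheel '[{"xyz":[0,-2.5,1.5],"angular":[0,0,0]},{"xyz":[0,-4,1],"angular":[0,0,0]},{"xyz":[0,-4,1],"angular":[0,0,0]},{"xyz":[0,-4,0],"angular":[0,0,0]},{"xyz":[0,-3.4,0],"angular":[0,0,0]}]'; python3 -m handwheel '[{"xyz":[0,0,0],"angular":[0,0,0]},{"xyz":[0,0,0],"angular":[0,0,0]}]';  python3 -c "
from h import *
go([.565,.038,.14],-6)
"
```

```text
[[0.553  0.2472 0.054 ]
 [0.5825 0.2442 0.054 ]
 [0.5766 0.1875 0.054 ]
 [0.5465 0.1906 0.054 ]]
time: 9.35
position: [0.5537, 0.0411, 0.2078]
tool_rot: [0.067, 1.59, -0.064]
ft_force: [0.8, -0.2, 0.7]
grip_width: 0.633
time: 9.52
position: [0.5527, 0.0294, 0.2047]
tool_rot: [0.074, 1.594, -0.08]
ft_force: [0.1, 1.0, 0.6]
grip_width: 0.634
t 9.52 p [0.5527 0.0294 0.2047] X [-0.024 -0.002 -1.   ] Z [ 0.995 -0.098 -0.024] yawZ -5.61 F [0.1 1.  0.6] g 0.634
need cm [ 1.23  0.86 -6.47] deg [ 0.13 -1.4  -0.39]
```

```bash
python3 -m handwheel '[{"xyz":[1.2,0.9,-1],"angular":[0.1,-1.4,-0.4]},{"xyz":[-0.3,0,-2.5],"angular":[0,0.3,0]},{"xyz":[-0.3,0,-1.5],"angular":[0,0.3,0]},{"xyz":[0,0,0],"angular":[0,0,0]},{"xyz":[0,0,0],"angular":[0,0,0]}]';  python3 -c "
from h import *
go([.565,.038,.12],-6)
im=get_image('wrist');crop(im,'w8',160,100,480,320,2.5)
"
```

```text
time: 9.93
position: [0.5567, 0.0404, 0.1484]
tool_rot: [0.082, 1.585, -0.082]
ft_force: [-0.1, 0.0, 1.3]
grip_width: 0.632
t 9.93 p [0.5567 0.0404 0.1484] X [-0.016  0.001 -1.   ] Z [ 0.994 -0.104 -0.016] yawZ -5.99 F [-0.1  0.   1.3] g 0.632
need cm [ 0.83 -0.24 -2.84] deg [-0.04 -0.92 -0.01]
```

View pics/w8.png

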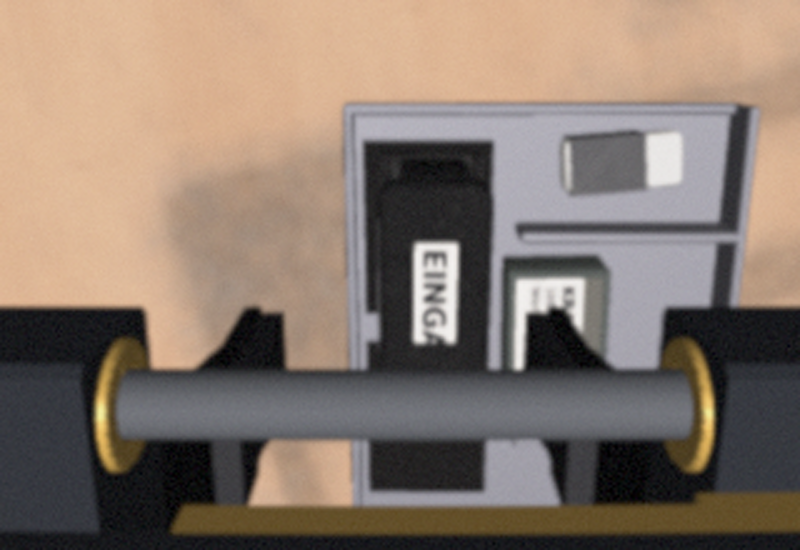

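Stamp label at (435,290) vs finger gap centre ~406 (crop px): a +x correction of ~8 mm, agreeing with the computed need.

```bash
python3 -m handwheel '[{"xyz":[0.9,-0.2,-0.5],"angular":[0,-0.9,0]},{"xyz":[-0.2,0,-1.5],"angular":[0,0.2,0]},{"xyz":[0,0,0],"angular":[0,0,0]},{"xyz":[0,0,0],"angular":[0,0,0]}]';  python3 -c "
from h import *
go([.565,.038,.085],-6)
im=get_image('wrist');crop(im,'w9',160,100,480,320,2.5)
"
```

```text
time: 10.32
position: [0.5661, 0.0399, 0.1287]
tool_rot: [0.081, 1.568, -0.079]
ft_force: [0.0, 0.1, -0.3]
grip_width: 0.626
t 10.32 p [0.5661 0.0399 0.1287] X [ 0.001  0.001 -1.   ] Z [ 0.995 -0.102  0.001] yawZ -5.87 F [ 0.   0.1 -0.3] g 0.626
need cm [-0.11 -0.19 -4.37] deg [-0.07  0.08 -0.13]
```

View pics/w9.png

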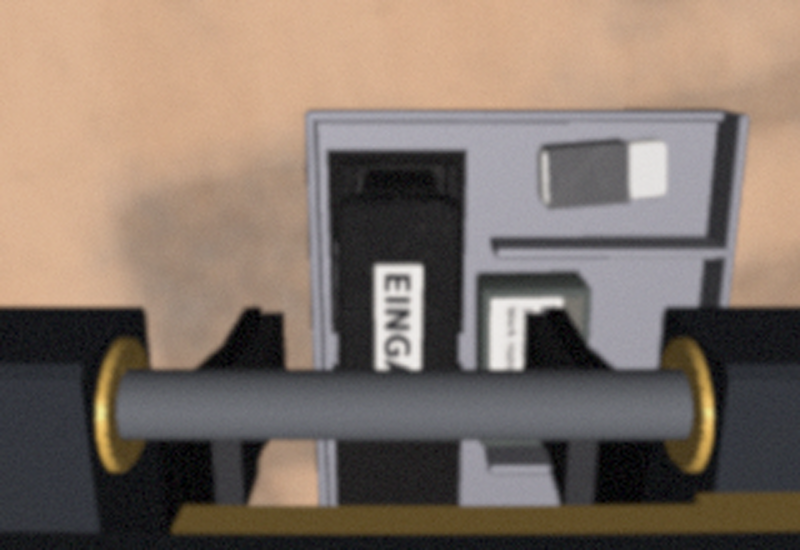

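```bash
python3 -m handwheel '[{"xyz":[-0.3,-0.2,-1.3],"angular":[0,0.3,0]},{"xyz":[-0.2,0,-1.3],"angular":[0,0.3,0]},{"xyz":[-0.1,0,-0.8],"angular":[0,0.2,0]},{"xyz":[0,0,0],"angular":[0,0,0]},{"xyz":[0,0,0],"angular":[0,0,0]}]';  python3 -c "
from h import *
go([.5645,.038,.085],-6)
im=get_image('scene');crop(im,'s9',260,120,440,250,4)
"
```

```text
time: 10.78
position: [0.5587, 0.0372, 0.0909]
tool_rot: [0.081, 1.585, -0.081]
ft_force: [0.5, 0.1, -0.2]
grip_width: 0.633
t 10.78 p [0.5587 0.0372 0.0909] X [-0.015  0.001 -1.   ] Z [ 0.995 -0.103 -0.015] yawZ -5.91 F [ 0.5  0.1 -0.2] g 0.633
need cm [ 0.58  0.08 -0.59] deg [-0.05 -0.87 -0.09]
```

View pics/s9.png

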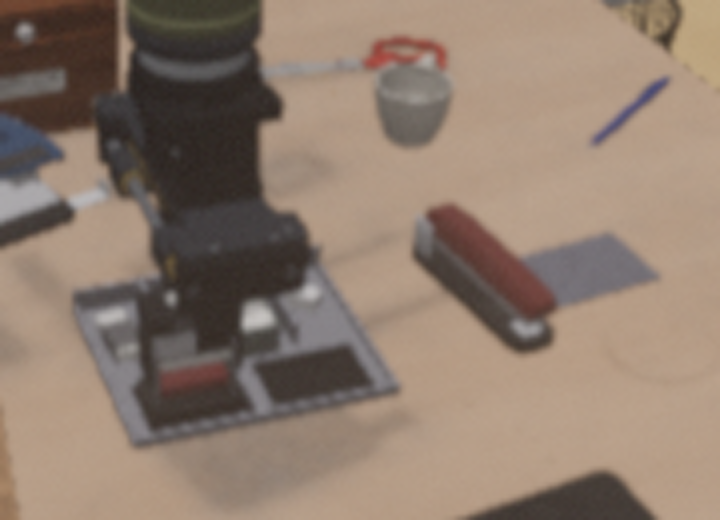

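```bash
python3 -m handwheel '[{"xyz":[0.6,0.1,-0.5],"angular":[0,-0.9,0]},{"xyz":[0,0,0],"angular":[0,0,0]},{"xyz":[0,0,0],"angular":[0,0,0]}]';  python3 -c "
from h import *
go([.5645,.038,.085],-6)
"
```

```text
time: 11.08
position: [0.5658, 0.0384, 0.086]
tool_rot: [0.082, 1.566, -0.08]
ft_force: [0.3, -0.2, 0.2]
grip_width: 0.637
t 11.08 p [0.5658 0.0384 0.086 ] X [ 0.003  0.001 -1.   ] Z [ 0.995 -0.103  0.003] yawZ -5.92 F [ 0.3 -0.2  0.2] g 0.637
need cm [-0.13 -0.04 -0.1 ] deg [-0.05  0.19 -0.08]
```

```bash
python3 -m handwheel '[{"xyz":[-0.1,0,-0.1],"angular":[0,0.2,0]},{"xyz":[0,0,0],"angular":[0,0,0]},{"xyz":[0,0,0],"angular":[0,0,0]}]'; python3 -m handwheel '[{"xyz":[0,0,0],"angular":[0,0,0]},{"xyz":[0,0,0],"angular":[0,0,0]},{"xyz":[0,0,0],"angular":[0,0,0]},{"xyz":[0,0,0],"angular":[0,0,0]},{"xyz":[0,0,0],"angular":[0,0,0]}]' 2.5 25;  python3 -c "
from h import *
go([.5645,.038,.085],-6)"
```

```text
time: 11.33
position: [0.5653, 0.0386, 0.0856]
tool_rot: [0.082, 1.568, -0.08]
ft_force: [0.4, -1.1, 0.6]
grip_width: 0.632
time: 11.75
position: [0.5656, 0.0386, 0.0862]
tool_rot: [0.082, 1.568, -0.08]
ft_force: [-0.8, 0.0, -0.4]
grip_width: 0.381
t 11.75 p [0.5656 0.0386 0.0862] X [ 0.002  0.001 -1.   ] Z [ 0.995 -0.103  0.002] yawZ -5.91 F [-0.8  0.  -0.4] g 0.381
need cm [-0.11 -0.06 -0.12] deg [-0.03  0.1  -0.09]
```

```bash
python3 -m handwheel '[{"xyz":[0,0,1],"angular":[0,0,0]},{"xyz":[0,0,2],"angular":[0,0,0]},{"xyz":[0,0,3],"angular":[0,0,0]},{"xyz":[0,0,4],"angular":[0,0,0]},{"xyz":[0,0,3],"angular":[0,0,0]}]';python3 -m handwheel '[{"xyz":[0.3,2,0],"angular":[0,0,0]},{"xyz":[0.3,4,0],"angular":[0,0,0]}]';  python3 -c "
from h import *
go([.5865,.3155,.21],-6)
im=get_image('scene');crop(im,'s10',240,100,440,250,4)"
```

```text
time: 12.17
position: [0.5583, 0.0382, 0.2143]
tool_rot: [0.081, 1.586, -0.079]
ft_force: [1.2, -0.9, -0.6]
grip_width: 0.379
time: 12.33
position: [0.5693, 0.0889, 0.2234]
tool_rot: [0.088, 1.572, -0.097]
ft_force: [1.4, -0.4, -1.5]
grip_width: 0.376
t 12.33 p [0.5693 0.0889 0.2234] X [-0.003 -0.005 -1.   ] Z [ 0.993 -0.118 -0.003] yawZ -6.75 F [ 1.4 -0.4 -1.5] g 0.376
need cm [ 1.72 22.66 -1.34] deg [ 0.29 -0.19  0.75]
```

View pics/s10.png

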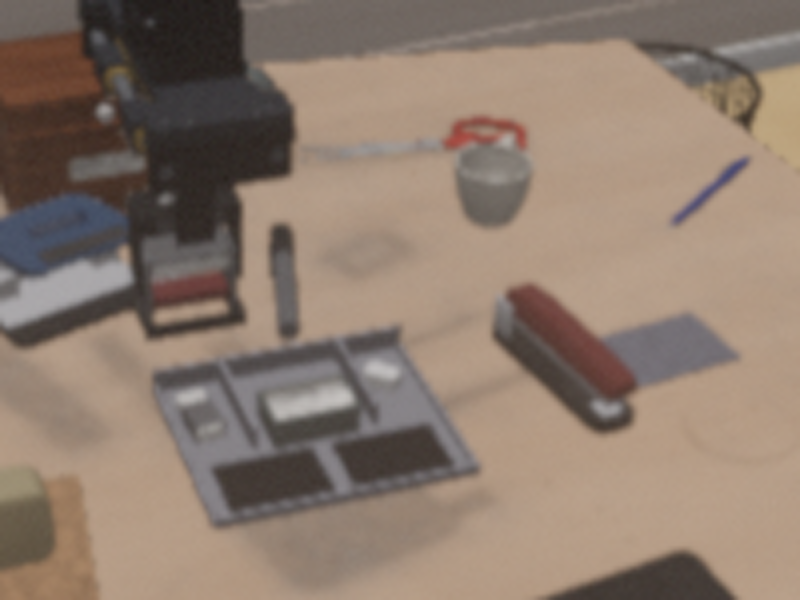

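The stamp is held upright (190,270), box and tray untouched. On to the mat.

```bash
python3 -m handwheel '[{"xyz":[0.3,4,-0.3],"angular":[0,0,0.4]},{"xyz":[0.3,4,-0.3],"angular":[0,0,0.4]},{"xyz":[0.3,4,-0.3],"angular":[0,0,0]},{"xyz":[0.3,4,0],"angular":[0,0,0]},{"xyz":[0.3,4,0],"angular":[0,0,0]}]';python3 -m handwheel '[{"xyz":[0.2,2,0],"angular":[0,0,0]},{"xyz":[0,0,0],"angular":[0,0,0]},{"xyz":[0,0,0],"angular":[0,0,0]}]';  python3 -c "
from h import *
go([.5865,.3155,.0862],-6)"
```

```text
time: 12.8
position: [0.5853, 0.2942, 0.2201]
tool_rot: [0.08, 1.564, -0.081]
ft_force: [0.9, 0.6, 0.2]
grip_width: 0.377
time: 13.05
position: [0.5819, 0.3288, 0.2209]
tool_rot: [0.074, 1.568, -0.061]
ft_force: [0.5, -0.6, -1.1]
grip_width: 0.381
t 13.05 p [0.5819 0.3288 0.2209] X [ 0.002  0.008 -1.   ] Z [ 0.996 -0.086  0.001] yawZ -4.91 F [ 0.5 -0.6 -1.1] g 0.381
need cm [  0.46  -1.33 -13.47] deg [-0.46  0.1  -1.09]
```

```bash
python3 -m handwheel '[{"xyz":[0.3,0,-2],"angular":[-0.5,0.2,-1]},{"xyz":[-0.1,0,-3],"angular":[0,0,0]},{"xyz":[-0.2,0,-3],"angular":[0,0,0]},{"xyz":[0,0,0],"angular":[0,0,0]},{"xyz":[0,0,0],"angular":[0,0,0]}]';  python3 -c "
from h import *
go([.5865,.3155,.0862],-6)"
```

```text
time: 13.47
position: [0.5843, 0.3217, 0.1388]
tool_rot: [0.084, 1.567, -0.092]
ft_force: [0.7, 0.4, -0.0]
grip_width: 0.376
t 13.47 p [0.5843 0.3217 0.1388] X [ 0.002 -0.005 -1.   ] Z [ 0.994 -0.112  0.002] yawZ -6.42 F [ 0.7  0.4 -0. ] g 0.376
need cm [ 0.22 -0.62 -5.26] deg [0.29 0.09 0.42]
```

```bash
python3 -m handwheel '[{"xyz":[0.2,-0.4,-1.5],"angular":[0.3,0.1,0.4]},{"xyz":[-0.1,0,-1.5],"angular":[0,0.1,0]},{"xyz":[-0.1,0,-1],"angular":[0,0.1,0]},{"xyz":[0,0,0],"angular":[0,0,0]},{"xyz":[0,0,0],"angular":[0,0,0]}]';  python3 -c "
from h import *
go([.5865,.3155,.0862],-6)"
```

```text
time: 13.88
position: [0.5882, 0.313, 0.1012]
tool_rot: [0.089, 1.568, -0.09]
ft_force: [0.6, 1.0, -0.1]
grip_width: 0.376
t 13.88 p [0.5882 0.313  0.1012] X [ 0.001 -0.001 -1.   ] Z [ 0.994 -0.113  0.001] yawZ -6.51 F [ 0.6  1.  -0.1] g 0.376
need cm [-0.17  0.25 -1.5 ] deg [0.04 0.06 0.51]
```

```bash
python3 -m handwheel '[{"xyz":[-0.2,0.2,-0.6],"angular":[0,0.1,0.5]},{"xyz":[0,0,-0.5],"angular":[0,0.1,0]},{"xyz":[0,0,0],"angular":[0,0,0]},{"xyz":[0,0,0],"angular":[0,0,0]}]';  python3 -c "
from h import *
go([.5865,.3155,.0862],-6)"
```

```text
time: 14.22
position: [0.5869, 0.3168, 0.0919]
tool_rot: [0.082, 1.569, -0.08]
ft_force: [0.0, 0.5, -1.0]
grip_width: 0.379
t 14.22 p [0.5869 0.3168 0.0919] X [ 0.001  0.001 -1.   ] Z [ 0.995 -0.103  0.   ] yawZ -5.93 F [ 0.   0.5 -1. ] g 0.379
need cm [-0.04 -0.13 -0.57] deg [-0.07  0.03 -0.07]
```

```bash
python3 -m handwheel '[{"xyz":[0,0,-0.6],"angular":[0,0,0]},{"xyz":[0,0,0],"angular":[0,0,0]},{"xyz":[0,0,0],"angular":[0,0,0]},{"xyz":[0,0,0],"angular":[0,0,0]}]';  python3 -c "
from h import *
go([.5865,.3155,.0855],-6)"
```

```text
time: 14.55
position: [0.5869, 0.3177, 0.086]
tool_rot: [0.082, 1.568, -0.079]
ft_force: [-0.3, -0.5, -0.1]
grip_width: 0.378
t 14.55 p [0.5869 0.3177 0.086 ] X [ 0.001  0.002 -1.   ] Z [ 0.995 -0.102  0.001] yawZ -5.88 F [-0.3 -0.5 -0.1] g 0.378
need cm [-0.04 -0.22 -0.05] deg [-0.1   0.08 -0.12]
```

```bash
python3 -m handwheel '[{"xyz":[0,0,-0.06],"angular":[0,0,0]},{"xyz":[0,0,0],"angular":[0,0,0]},{"xyz":[0,0,0],"angular":[0,0,0]}]'; python3 -m handwheel '[{"xyz":[0,0,0],"angular":[0,0,0]},{"xyz":[0,0,0],"angular":[0,0,0]},{"xyz":[0,0,0],"angular":[0,0,0]},{"xyz":[0,0,0],"angular":[0,0,0]},{"xyz":[0,0,0],"angular":[0,0,0]}]' 5.5; python3 -m handwheel '[{"xyz":[0,0,2],"angular":[0,0,0]},{"xyz":[0,0,3],"angular":[0,0,0]},{"xyz":[0,-2,4],"angular":[0,0,0]},{"xyz":[0,-3,1],"angular":[0,0,0]},{"xyz":[0,-3,0],"angular":[0,0,0]}]';  python3 -c "
from h import *
go([.609,-.0075,.21],-6)
im=get_image('wrist');cv2.imwrite('pics/w11.png',im['pixels'])
im=get_image('top');crop(im,'t11',170,130,430,240,3)"
```

```text
time: 14.8
position: [0.5871, 0.3178, 0.0856]
tool_rot: [0.082, 1.568, -0.079]
ft_force: [-0.5, 0.0, -0.7]
grip_width: 0.377
time: 15.22
position: [0.5876, 0.3181, 0.0865]
tool_rot: [0.083, 1.566, -0.079]
ft_force: [-0.2, -0.1, -0.5]
grip_width: 0.609
time: 15.63
position: [0.5824, 0.2454, 0.1866]
tool_rot: [0.075, 1.573, -0.064]
ft_force: [0.3, -0.6, -0.9]
grip_width: 0.632
t 15.63 p [0.5824 0.2454 0.1866] X [-0.003  0.007 -1.   ] Z [ 0.996 -0.089 -0.003] yawZ -5.08 F [ 0.3 -0.6 -0.9] g 0.632
need cm [  2.66 -25.29   2.34] deg [-0.4  -0.16 -0.92]
```

View pics/w11.png

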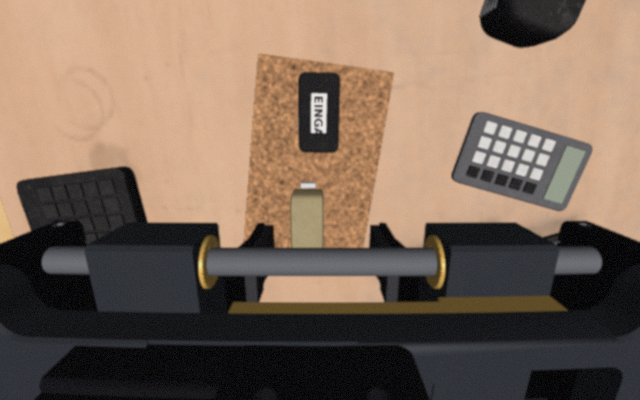

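View pics/t11.png

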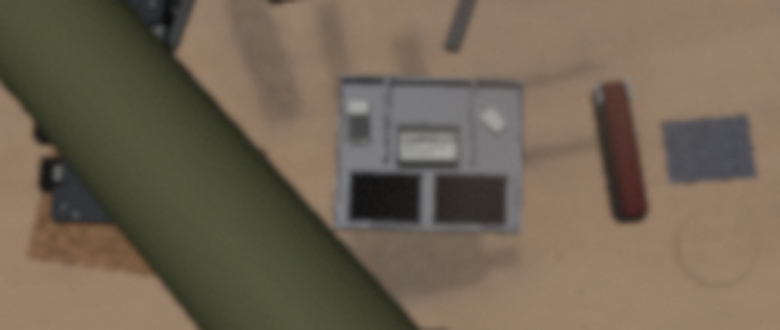

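Stamp (318,112) and tape (307,215) both stand on the mat. Now to the box.

```bash
python3 -m handwheel '[{"xyz":[0.4,-3.5,0],"angular":[-0.4,0,-0.4]},{"xyz":[0.4,-4,0],"angular":[0,0,0]},{"xyz":[0.5,-4,0],"angular":[0,0,0]},{"xyz":[0.5,-4,0],"angular":[0,0,0]},{"xyz":[0.5,-4,0],"angular":[0,0,0]}]' 6;python3 -m handwheel '[{"xyz":[0.5,-3,-2],"angular":[0,0,0]},{"xyz":[0,0,-3],"angular":[0,0,0]},{"xyz":[0,0,0],"angular":[0,0,0]},{"xyz":[0,0,0],"angular":[0,0,0]}]';  python3 -c "
from h import *
go([.609,-.0075,.10],-6)"
```

```text
time: 16.15
position: [0.6035, 0.0524, 0.1866]
tool_rot: [0.07, 1.571, -0.063]
ft_force: [1.2, -0.2, 0.3]
grip_width: 0.688
time: 16.48
position: [0.6111, 0.0073, 0.1359]
tool_rot: [0.078, 1.567, -0.082]
ft_force: [-0.4, -0.4, 1.2]
grip_width: 0.687
t 16.48 p [0.6111 0.0073 0.1359] X [ 0.002 -0.002 -1.   ] Z [ 0.995 -0.102  0.002] yawZ -5.84 F [-0.4 -0.4  1.2] g 0.687
need cm [-0.21 -1.48 -3.59] deg [ 0.14  0.11 -0.16]
```

```bash
python3 -m handwheel '[{"xyz":[-0.2,-1.5,-1],"angular":[0,0,0]},{"xyz":[-0.1,0,-2],"angular":[0,0.2,0]},{"xyz":[-0.1,0,-2],"angular":[0,0.2,0]},{"xyz":[0,0,0],"angular":[0,0,0]},{"xyz":[0,0,0],"angular":[0,0,0]}]';  python3 -c "
from h import *
go([.609,-.0075,.026],-6)
im=get_image('wrist');crop(im,'w12',160,100,480,320,2.5)"
```

```text
time: 16.9
position: [0.6093, -0.0035, 0.0891]
tool_rot: [0.072, 1.568, -0.073]
ft_force: [0.6, 0.6, 0.4]
grip_width: 0.692
t 16.9 p [ 0.6093 -0.0035  0.0891] X [ 0.002 -0.001 -1.   ] Z [ 0.996 -0.092  0.002] yawZ -5.27 F [0.6 0.6 0.4] g 0.692
need cm [-0.03 -0.4  -6.31] deg [ 0.05  0.09 -0.73]
```

View pics/w12.png

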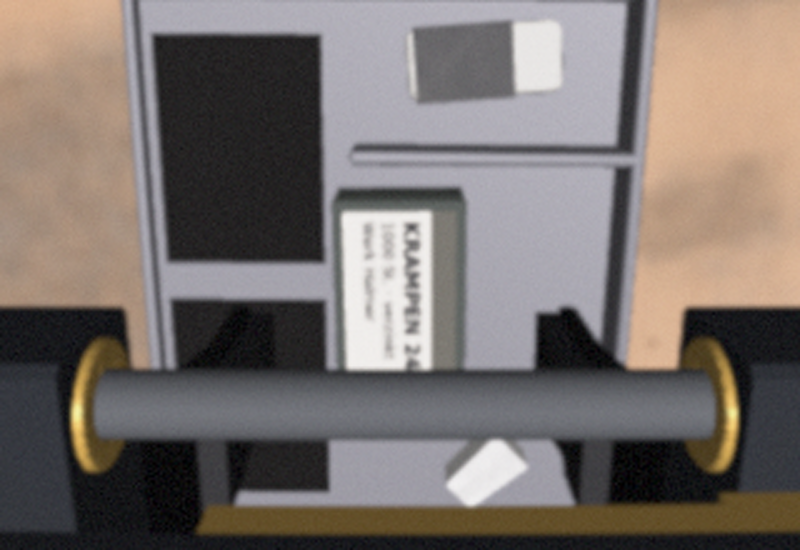

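Box centre (~401 px) sits in the middle of the finger gap (~405). Descend.

```bash
python3 -m handwheel '[{"xyz":[0,-0.4,-1.5],"angular":[0,0.1,-0.7]},{"xyz":[-0.1,0,-1.5],"angular":[0,0.1,0]},{"xyz":[-0.1,0,-1],"angular":[0,0.1,0]},{"xyz":[0,0,0],"angular":[0,0,0]},{"xyz":[0,0,0],"angular":[0,0,0]}]';  python3 -c "
from h import *
go([.609,-.0075,.026],-6)"
```

```text
time: 17.37
position: [0.6091, -0.0067, 0.0488]
tool_rot: [0.08, 1.568, -0.082]
ft_force: [0.0, -0.1, 0.2]
grip_width: 0.691
t 17.37 p [ 0.6091 -0.0067  0.0488] X [ 0.001 -0.002 -1.   ] Z [ 0.995 -0.103  0.001] yawZ -5.92 F [ 0.  -0.1  0.2] g 0.691
need cm [-0.01 -0.08 -2.28] deg [ 0.09  0.07 -0.08]
```

```bash
python3 -m handwheel '[{"xyz":[0,-0.1,-1],"angular":[0,0.1,0]},{"xyz":[-0.1,0,-0.8],"angular":[0,0.1,0]},{"xyz":[0,0,0],"angular":[0,0,0]},{"xyz":[0,0,0],"angular":[0,0,0]}]';  python3 -c "
from h import *
go([.609,-.0075,.026],-6)"
```

```text
time: 17.7
position: [0.6081, -0.0077, 0.029]
tool_rot: [0.08, 1.572, -0.082]
ft_force: [0.1, -0.3, -0.4]
grip_width: 0.688
t 17.7 p [ 0.6081 -0.0077  0.029 ] X [-0.003 -0.001 -1.   ] Z [ 0.995 -0.103 -0.002] yawZ -5.91 F [ 0.1 -0.3 -0.4] g 0.688
need cm [ 0.09  0.02 -0.3 ] deg [ 0.08 -0.15 -0.09]
```

```bash
python3 -m handwheel '[{"xyz":[0.1,0,-0.2],"angular":[0,-0.1,0]},{"xyz":[0,0,0],"angular":[0,0,0]},{"xyz":[0,0,0],"angular":[0,0,0]}]';python3 -m handwheel '[{"xyz":[0,0,0],"angular":[0,0,0]},{"xyz":[0,0,0],"angular":[0,0,0]},{"xyz":[0,0,0],"angular":[0,0,0]},{"xyz":[0,0,0],"angular":[0,0,0]},{"xyz":[0,0,0],"angular":[0,0,0]}]' 3 25;  python3 -c "
from h import *
go([.609,-.0075,.026],-6)"
```

```text
time: 17.95
position: [0.6094, -0.0076, 0.027]
tool_rot: [0.08, 1.57, -0.082]
ft_force: [0.3, 0.7, -0.5]
grip_width: 0.686
time: 18.37
position: [0.6101, -0.0075, 0.0281]
tool_rot: [0.08, 1.568, -0.082]
ft_force: [-0.7, 0.1, -0.7]
grip_width: 0.437
t 18.37 p [ 0.6101 -0.0075  0.0281] X [ 0.001 -0.001 -1.   ] Z [ 0.995 -0.103  0.002] yawZ -5.91 F [-0.7  0.1 -0.7] g 0.437
need cm [-0.11  0.   -0.21] deg [ 0.08  0.09 -0.09]
```

```bash
python3 -m handwheel '[{"xyz":[0,0,1],"angular":[0,0,0]},{"xyz":[0,0,2],"angular":[0,0,0]},{"xyz":[0,0,4],"angular":[0,0,0]},{"xyz":[0,0,4],"angular":[0,0,0]},{"xyz":[0,0,3],"angular":[0,0,0]}]';python3 -m handwheel '[{"xyz":[0,-2,0],"angular":[0,0,0]},{"xyz":[0,-3,0],"angular":[0,0,0]},{"xyz":[0,0,0],"angular":[0,0,0]}]';  python3 -c "
from h import *
go([.588,-.281,.17],1.7)
im=get_image('wrist');cv2.imwrite('pics/w13.png',im['pixels'])"
```

```text
time: 18.78
position: [0.6022, -0.0075, 0.1659]
tool_rot: [0.08, 1.586, -0.08]
ft_force: [1.6, -0.0, -0.2]
grip_width: 0.436
time: 19.03
position: [0.6074, -0.0559, 0.1791]
tool_rot: [0.074, 1.568, -0.076]
ft_force: [0.5, -2.1, -0.9]
grip_width: 0.433
t 19.03 p [ 0.6074 -0.0559  0.1791] X [ 0.001 -0.001 -1.   ] Z [ 0.995 -0.096  0.001] yawZ -5.5 F [ 0.5 -2.1 -0.9] g 0.433
need cm [ -1.94 -22.51  -0.91] deg [0.08 0.08 7.2 ]
```

View pics/w13.png

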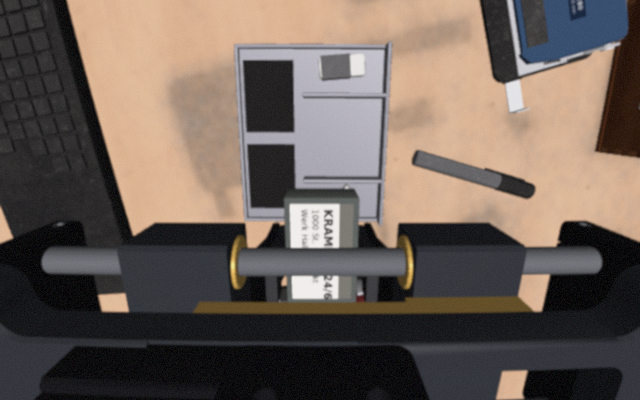

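Box held (320,245). I'll fly past the pad for a fresh look at it before placing.

```bash
python3 -m handwheel '[{"xyz":[-0.3,-4,0],"angular":[0,0,1.5]},{"xyz":[-0.3,-4,0],"angular":[0,0,1.5]},{"xyz":[-0.3,-4,0],"angular":[0,0,1.5]},{"xyz":[-0.3,-4,0],"angular":[0,0,1.5]},{"xyz":[-0.3,-4,0],"angular":[0,0,1.5]}]';python3 -m handwheel '[{"xyz":[-0.3,-4,0],"angular":[0,0,0]},{"xyz":[0,-4,0],"angular":[0,0,0]},{"xyz":[0,-4,0],"angular":[0,0,0]},{"xyz":[0,0,0],"angular":[0,0,0]},{"xyz":[0,0,0],"angular":[0,0,0]}]';  python3 -c "
from h import *
import pickle
im=get_image('wrist');crop(im,'w14',200,60,440,240,3);pickle.dump(im,open('w14.pkl','wb'))
go([.588,-.281,.17],1.7)"
```

```text
time: 19.5
position: [0.5933, -0.2367, 0.1833]
tool_rot: [-0.046, 1.565, 0.063]
ft_force: [1.3, 0.3, -0.2]
grip_width: 0.435
time: 19.92
position: [0.5854, -0.3721, 0.1832]
tool_rot: [-0.04, 1.567, 0.053]
ft_force: [2.0, 1.3, -0.4]
grip_width: 0.433
t 19.97 p [ 0.5845 -0.3738  0.183 ] X [ 0.002  0.006 -1.   ] Z [0.998 0.058 0.002] yawZ 3.32 F [-0.8 -2.7 -1.1] g 0.432
need cm [ 0.35  9.28 -1.3 ] deg [-0.34  0.12 -1.62]
```

View pics/w14.png

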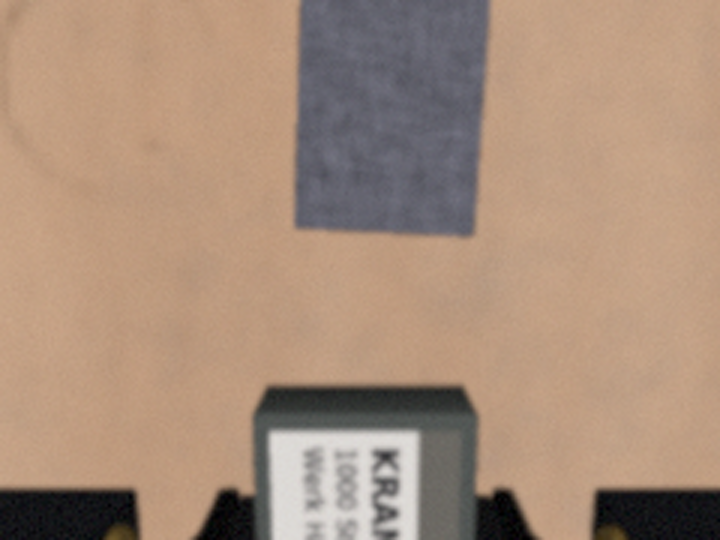

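The pad's near corners are at crop (296,228),(473,236), but the crop cuts off its far edge; use the full frame.

```bash
python3 -c "
from h import *
import pickle
im=pickle.load(open('w14.pkl','rb'));crop(im,'w15',240,10,420,160,4)"
```

```text
(no output)
```

View pics/w15.png

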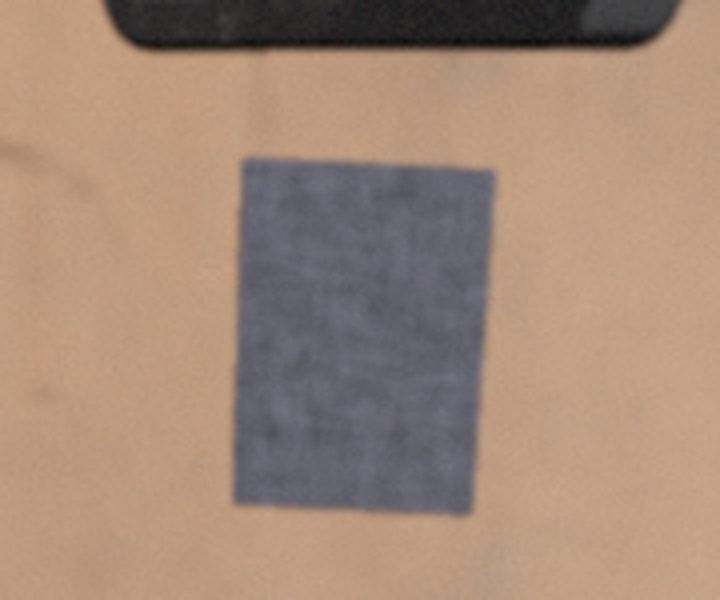

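```bash
python3 - <<'E'
from h import *
import pickle
im=pickle.load(open('w14.pkl','rb'))
w=p2w(im,[(240+(u-1.5)/4,10+(v-1.5)/4) for u,v in [(243,157),(496,171),(471,515),(233,503)]],.003); print(w.round(4),w.mean(0).round(4))
for a,b in((0,1),(3,2),(3,0),(2,1)):print(np.degrees(np.arctan2(*(w[b]-w[a])[[1,0]])).round(2),np.linalg.norm(w[b]-w[a]).round(4))
go(w.mean(0)+[0,0,.03],1)
E
```

```text
[[ 0.5581 -0.2371  0.003 ]
 [ 0.6213 -0.2365  0.003 ]
 [ 0.6222 -0.3215  0.003 ]
 [ 0.5592 -0.3221  0.003 ]] [ 0.5902 -0.2793  0.003 ]
0.51 0.0632
0.51 0.0631
90.7 0.085
90.63 0.085
t 19.97 p [ 0.5845 -0.3738  0.183 ] X [ 0.002  0.006 -1.   ] Z [0.998 0.058 0.002] yawZ 3.32 F [-0.8 -2.7 -1.1] g 0.432
need cm [  0.57   9.45 -15.  ] deg [-0.34  0.12 -2.32]
```

```bash
python3 -m handwheel '[{"xyz":[0.3,3,0],"angular":[-0.3,0.1,-1.2]},{"xyz":[0.3,3.5,0],"angular":[0,0,-1.2]},{"xyz":[0,2.5,0],"angular":[0,0,0]},{"xyz":[0,0,0],"angular":[0,0,0]},{"xyz":[0,0,0],"angular":[0,0,0]}]';  python3 -c "
from h import *
go([.5895,-.2795,.10],1)"
```

```text
time: 20.38
position: [0.5897, -0.2751, 0.1825]
tool_rot: [-0.011, 1.572, 0.015]
ft_force: [-0.6, -0.1, -0.7]
grip_width: 0.432
t 20.38 p [ 0.5897 -0.2751  0.1825] X [-0.001  0.003 -1.   ] Z [ 1.     0.017 -0.001] yawZ 0.98 F [-0.6 -0.1 -0.7] g 0.432
need cm [-0.02 -0.44 -8.25] deg [-0.15 -0.08  0.02]
```

```bash
python3 -m handwheel '[{"xyz":[0,-0.4,-2.5],"angular":[-0.1,0,0]},{"xyz":[-0.1,0,-3],"angular":[0,0.1,0]},{"xyz":[-0.1,0,-2.5],"angular":[0,0.1,0]},{"xyz":[0,0,0],"angular":[0,0,0]},{"xyz":[0,0,0],"angular":[0,0,0]}]';  python3 -c "
from h import *
go([.5895,-.2795,.0275],1)"
```

```text
time: 20.8
position: [0.5905, -0.2743, 0.1044]
tool_rot: [-0.022, 1.57, 0.019]
ft_force: [0.4, 0.2, -0.5]
grip_width: 0.435
t 20.8 p [ 0.5905 -0.2743  0.1044] X [ 0.001 -0.002 -1.   ] Z [1.    0.026 0.001] yawZ 1.5 F [ 0.4  0.2 -0.5] g 0.435
need cm [-0.1  -0.52 -7.69] deg [ 0.12  0.06 -0.5 ]
```

```bash
python3 -m handwheel '[{"xyz":[-0.1,-0.5,-2],"angular":[0.1,0.1,-0.5]},{"xyz":[-0.1,-0.1,-2],"angular":[0,0.1,0]},{"xyz":[-0.1,-0.1,-1.5],"angular":[0,0.1,0]},{"xyz":[0,0,0],"angular":[0,0,0]},{"xyz":[0,0,0],"angular":[0,0,0]}]';  python3 -c "
from h import *
go([.5895,-.2795,.0275],1)"
```

```text
time: 21.22
position: [0.5917, -0.2831, 0.0554]
tool_rot: [-0.017, 1.567, 0.01]
ft_force: [1.3, 0.5, 0.1]
grip_width: 0.433
t 21.22 p [ 0.5917 -0.2831  0.0554] X [ 0.004 -0.005 -1.   ] Z [1.    0.017 0.004] yawZ 0.98 F [1.3 0.5 0.1] g 0.433
need cm [-0.22  0.36 -2.79] deg [0.26 0.24 0.02]
```

```bash
python3 -m handwheel '[{"xyz":[-0.2,0.4,-0.8],"angular":[0.3,0.2,0]},{"xyz":[-0.1,0,-0.8],"angular":[0,0.1,0]},{"xyz":[-0.1,0,-0.5],"angular":[0,0.1,0]},{"xyz":[0,0,0],"angular":[0,0,0]},{"xyz":[0,0,0],"angular":[0,0,0]}]';  python3 -c "
from h import *
go([.5895,-.2795,.0275],1)"
```

```text
time: 21.63
position: [0.59, -0.2793, 0.037]
tool_rot: [-0.015, 1.569, 0.012]
ft_force: [0.1, 1.1, -0.5]
grip_width: 0.435
t 21.63 p [ 0.59   -0.2793  0.037 ] X [ 0.002 -0.001 -1.   ] Z [1.    0.017 0.002] yawZ 0.99 F [ 0.1  1.1 -0.5] g 0.435
need cm [-0.05 -0.02 -0.95] deg [0.09 0.12 0.01]
```

```bash
python3 -m handwheel '[{"xyz":[-0.1,0,-0.6],"angular":[0.1,0.1,0]},{"xyz":[0,0,-0.3],"angular":[0,0.1,0]},{"xyz":[0,0,0],"angular":[0,0,0]},{"xyz":[0,0,0],"angular":[0,0,0]},{"xyz":[0,0,0],"angular":[0,0,0]}]';  python3 -c "
from h import *
go([.5895,-.2795,.0275],1)"
```

```text
time: 22.05
position: [0.5893, -0.2794, 0.0277]
tool_rot: [-0.014, 1.572, 0.014]
ft_force: [-0.4, -0.0, -0.5]
grip_width: 0.436
t 22.05 p [ 0.5893 -0.2794  0.0277] X [-0.001  0.    -1.   ] Z [ 1.     0.017 -0.001] yawZ 1.0 F [-0.4 -0.  -0.5] g 0.436
need cm [ 0.02 -0.01 -0.02] deg [-0.   -0.06  0.  ]
```

```bash
python3 -m handwheel '[{"xyz":[0,0,-0.05],"angular":[0,0,0]},{"xyz":[0,0,0],"angular":[0,0,0]},{"xyz":[0,0,0],"angular":[0,0,0]}]';python3 -m handwheel '[{"xyz":[0,0,0],"angular":[0,0,0]},{"xyz":[0,0,0],"angular":[0,0,0]},{"xyz":[0,0,0],"angular":[0,0,0]},{"xyz":[0,0,0],"angular":[0,0,0]},{"xyz":[0,0,0],"angular":[0,0,0]}]' 6;python3 -m handwheel '[{"xyz":[0,0,2],"angular":[0,0,0]},{"xyz":[0,0,4],"angular":[0,0,0]},{"xyz":[0,-1,4],"angular":[0,0,0]},{"xyz":[0,-4,4],"angular":[0,0,0]},{"xyz":[0,-3,1],"angular":[0,0,0]}]';python3 -m handwheel '[{"xyz":[0,0,0],"angular":[0,0,0]},{"xyz":[0,0,0],"angular":[0,0,0]}]';  python3 -c "
from h import *
import pickle
im=get_image('wrist');crop(im,'w16',230,0,420,150,4);pickle.dump(im,open('w16.pkl','wb'))
st()"
```

```text
time: 22.3
position: [0.5896, -0.2795, 0.0274]
tool_rot: [-0.014, 1.571, 0.013]
ft_force: [-0.2, -0.5, 0.2]
grip_width: 0.435
time: 22.72
position: [0.5903, -0.2798, 0.0284]
tool_rot: [-0.014, 1.57, 0.013]
ft_force: [-0.3, -0.0, -0.5]
grip_width: 0.669
time: 23.13
position: [0.5879, -0.3408, 0.1703]
tool_rot: [-0.018, 1.579, 0.032]
ft_force: [1.6, -1.1, 0.8]
grip_width: 0.689
time: 23.3
position: [0.5882, -0.35, 0.1752]
tool_rot: [-0.017, 1.572, 0.019]
ft_force: [0.6, 1.0, 0.0]
grip_width: 0.694
t 23.35 p [ 0.5876 -0.351   0.1749] X [-0.002 -0.    -1.   ] Z [ 1.     0.022 -0.002] yawZ 1.25 F [-1.  -2.1  1. ] g 0.689
```

View pics/w16.png

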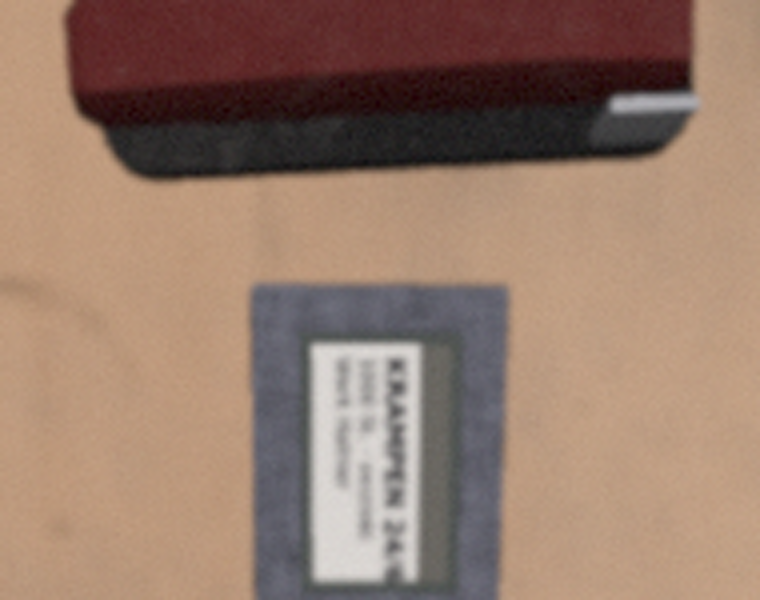

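The box lies along the pad, box top about (303–461, 335–592) in the crop, pad edges at x 252–508, top 287.

```bash
python3 - <<'E'
from h import *
import pickle
im=pickle.load(open('w16.pkl','rb'))
c=lambda l,z:p2w(im,[(230+(u-1.5)/4,(v-1.5)/4) for u,v in l],z)
w=c([(304,335),(461,333),(456,590),(306,592)],.025); print(w.round(4),w.mean(0).round(4))
for a,b in((0,1),(3,2),(3,0),(2,1)):print(np.degrees(np.arctan2(*(w[b]-w[a])[[1,0]])).round(2),np.linalg.norm(w[b]-w[a]).round(4))
w=c([(252,286),(509,286)],.003); print(w.round(4),w.mean(0).round(4))
go([.587,.318,.2],-6)
E
```

```text
[[ 0.5722 -0.2512  0.025 ]
 [ 0.6083 -0.2499  0.025 ]
 [ 0.6095 -0.3088  0.025 ]
 [ 0.5732 -0.3101  0.025 ]] [ 0.5908 -0.28    0.025 ]
1.96 0.0362
2.02 0.0363
91.03 0.0589
91.1 0.0589
[[ 0.5581 -0.2376  0.003 ]
 [ 0.6213 -0.2362  0.003 ]] [ 0.5897 -0.2369  0.003 ]
t 23.35 p [ 0.5876 -0.351   0.1749] X [-0.002 -0.    -1.   ] Z [ 1.     0.022 -0.002] yawZ 1.25 F [-1.  -2.1  1. ] g 0.689
need cm [-6.00e-02  6.69e+01  2.51e+00] deg [ 0.01 -0.14 -7.25]
```

Box centred within ~1 mm. Back to the mat for the tape.

```bash
python3 -m handwheel '[{"xyz":[0,3,1],"angular":[0,0,-1.5]},{"xyz":[0,4,1],"angular":[0,0,-1.5]},{"xyz":[0,4,0.5],"angular":[0,0,-1.5]},{"xyz":[0,4,0],"angular":[0,0,-1.5]},{"xyz":[0,4,0],"angular":[0,0,-1]}]' 5.5; python3 -m handwheel '[{"xyz":[0,4,0],"angular":[0,0,0]},{"xyz":[0,4,0],"angular":[0,0,0]},{"xyz":[0,4,0],"angular":[0,0,0]},{"xyz":[0,4,0],"angular":[0,0,0]},{"xyz":[0,4,0],"angular":[0,0,0]}]'; python3 -m handwheel '[{"xyz":[0,4,0],"angular":[0,0,0]},{"xyz":[0,4,0],"angular":[0,0,0]},{"xyz":[0,4,0],"angular":[0,0,0]},{"xyz":[0,0,0],"angular":[0,0,0]}]';  python3 -c "
from h import *
go([.5645,.217,.09],-6)"
```

```text
time: 23.77
position: [0.5805, -0.1655, 0.1932]
tool_rot: [0.098, 1.581, -0.099]
ft_force: [1.0, 0.5, -0.3]
grip_width: 0.631
time: 24.18
position: [0.5738, 0.0431, 0.1882]
tool_rot: [0.093, 1.589, -0.096]
ft_force: [1.0, 0.2, 0.1]
grip_width: 0.627
time: 24.52
position: [0.5649, 0.1797, 0.1849]
tool_rot: [0.082, 1.597, -0.078]
ft_force: [-1.5, 1.5, 1.2]
grip_width: 0.629
t 24.52 p [0.5649 0.1797 0.1849] X [-0.027  0.004 -1.   ] Z [ 0.994 -0.102 -0.027] yawZ -5.83 F [-1.5  1.5  1.2] g 0.629
need cm [-0.04  3.73 -9.49] deg [-0.24 -1.56 -0.17]
```

```bash
python3 -m handwheel '[{"xyz":[0,2,0],"angular":[-0.2,-1.6,-0.2]},{"xyz":[0,1.5,-2.5],"angular":[0,0,0]},{"xyz":[-0.1,0,-3],"angular":[0,0,0]},{"xyz":[-0.1,0,-2],"angular":[0,0,0]},{"xyz":[0,0,0],"angular":[0,0,0]}]';python3 -m handwheel '[{"xyz":[0,0,0],"angular":[0,0,0]},{"xyz":[0,0,0],"angular":[0,0,0]}]';  python3 -c "
from h import *
go([.5645,.217,.09],-6)
im=get_image('wrist');crop(im,'w17',160,80,480,320,2.5)"
```

```text
time: 24.93
position: [0.555, 0.2257, 0.1044]
tool_rot: [0.07, 1.572, -0.067]
ft_force: [-0.5, -0.7, -0.5]
grip_width: 0.636
time: 25.1
position: [0.5525, 0.2262, 0.103]
tool_rot: [0.067, 1.577, -0.066]
ft_force: [0.1, -0.0, 0.0]
grip_width: 0.638
t 25.1 p [0.5525 0.2262 0.103 ] X [-0.007  0.001 -1.   ] Z [ 0.996 -0.085 -0.007] yawZ -4.87 F [ 0.1 -0.   0. ] g 0.638
need cm [ 1.2  -0.92 -1.3 ] deg [-0.07 -0.41 -1.13]
```

View pics/w17.png

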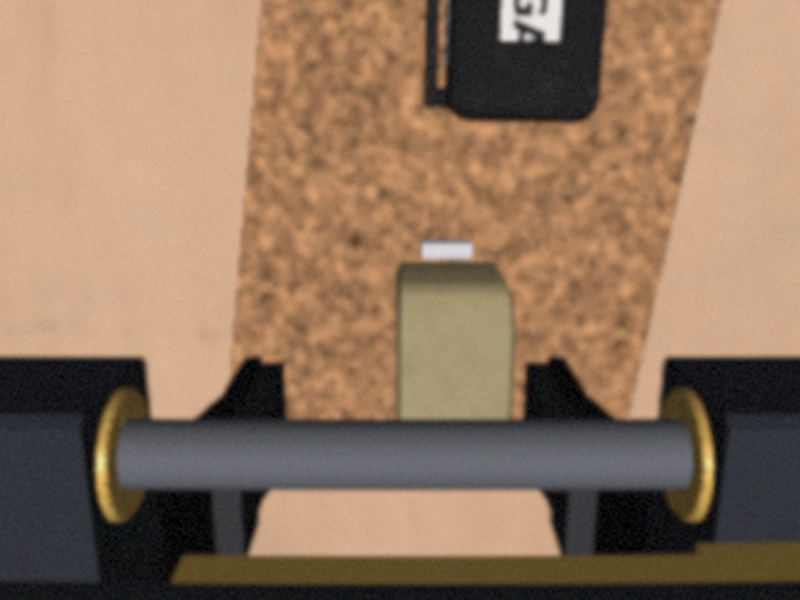

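The tape (457,340) is right of the gap centre (~406), consistent with the 12 mm needed. Correct, then descend.

```bash
python3 -m handwheel '[{"xyz":[1.2,-0.9,0],"angular":[0,-0.4,-1.1]},{"xyz":[0,0,-1.2],"angular":[0,0,0]},{"xyz":[0,0,0],"angular":[0,0,0]},{"xyz":[0,0,0],"angular":[0,0,0]}]';  python3 -c "
from h import *
go([.5645,.217,.05],-6)"
```

```text
time: 25.48
position: [0.5701, 0.2151, 0.0946]
tool_rot: [0.089, 1.56, -0.084]
ft_force: [0.2, -0.0, -0.0]
grip_width: 0.627
t 25.48 p [0.5701 0.2151 0.0946] X [ 0.009  0.002 -1.   ] Z [ 0.994 -0.11   0.009] yawZ -6.32 F [ 0.2 -0.  -0. ] g 0.627
need cm [-0.56  0.19 -4.46] deg [-0.14  0.53  0.32]
```

```bash
python3 -m handwheel '[{"xyz":[-0.6,0.2,0],"angular":[-0.1,0.5,0.3]},{"xyz":[0,0,0],"angular":[0,0,0]},{"xyz":[0,0,-1],"angular":[0,0,0]},{"xyz":[0,0,0],"angular":[0,0,0]},{"xyz":[0,0,0],"angular":[0,0,0]}]';  python3 -c "
from h import *
go([.5645,.217,.05],-6)"
```

```text
time: 25.9
position: [0.5638, 0.2172, 0.0843]
tool_rot: [0.083, 1.569, -0.082]
ft_force: [0.1, -0.5, -0.1]
grip_width: 0.629
t 25.9 p [0.5638 0.2172 0.0843] X [ 0.     0.001 -1.   ] Z [ 0.994 -0.105  0.   ] yawZ -6.04 F [ 0.1 -0.5 -0.1] g 0.629
need cm [ 0.07 -0.02 -3.43] deg [-0.05  0.02  0.04]
```

```bash
python3 -m handwheel '[{"xyz":[0,0,-1],"angular":[0,0,0]},{"xyz":[-0.1,0,-1],"angular":[0,0.1,0]},{"xyz":[-0.1,0,-0.8],"angular":[0,0.1,0]},{"xyz":[0,0,0],"angular":[0,0,0]},{"xyz":[0,0,0],"angular":[0,0,0]}]';  python3 -c "
from h import *
go([.5645,.217,.05],-6)"
```

```text
time: 26.32
position: [0.5606, 0.2172, 0.0522]
tool_rot: [0.082, 1.575, -0.082]
ft_force: [0.1, -1.0, -0.1]
grip_width: 0.628
t 26.32 p [0.5606 0.2172 0.0522] X [-0.005  0.    -1.   ] Z [ 0.995 -0.104 -0.005] yawZ -5.99 F [ 0.1 -1.  -0.1] g 0.628
need cm [ 0.39 -0.02 -0.22] deg [-0.02 -0.3  -0.01]
```

```bash
python3 -m handwheel '[{"xyz":[0.4,0,-0.3],"angular":[0,-0.3,0]},{"xyz":[0,0,0],"angular":[0,0,0]},{"xyz":[0,0,0],"angular":[0,0,0]}]';python3 -m handwheel '[{"xyz":[0,0,0],"angular":[0,0,0]},{"xyz":[0,0,0],"angular":[0,0,0]},{"xyz":[0,0,0],"angular":[0,0,0]},{"xyz":[0,0,0],"angular":[0,0,0]},{"xyz":[0,0,0],"angular":[0,0,0]}]' 2.5 25;  python3 -c "
from h import *
go([.5645,.217,.05],-6)"
```

```text
time: 26.57
position: [0.5648, 0.2173, 0.0485]
tool_rot: [0.082, 1.569, -0.082]
ft_force: [-0.1, 0.9, -1.0]
grip_width: 0.628
time: 26.98
position: [0.5657, 0.2176, 0.0497]
tool_rot: [0.083, 1.568, -0.081]
ft_force: [-0.3, -0.4, -1.6]
grip_width: 0.368
t 26.98 p [0.5657 0.2176 0.0497] X [ 0.002  0.001 -1.   ] Z [ 0.995 -0.104  0.002] yawZ -6.0 F [-0.3 -0.4 -1.6] g 0.368
need cm [-0.12 -0.06  0.03] deg [-0.06  0.1  -0.  ]
```

```bash
python3 -m handwheel '[{"xyz":[0,0,2],"angular":[0,0,0]},{"xyz":[0,0,3],"angular":[0,0,0]},{"xyz":[0,0,4],"angular":[0,0,0]},{"xyz":[0,-2,3],"angular":[0,0,0]},{"xyz":[0,-4,0],"angular":[0,0,0]}]';python3 -m handwheel '[{"xyz":[0,-4,0],"angular":[0,0,0]},{"xyz":[0,-4,0],"angular":[0,0,0]},{"xyz":[0,-4,0],"angular":[0,0,0]},{"xyz":[0,-4,0],"angular":[0,0,0]},{"xyz":[0,-2,0],"angular":[0,0,0]}]';python3 -m handwheel '[{"xyz":[0,0,0],"angular":[0,0,0]},{"xyz":[0,0,0],"angular":[0,0,0]}]';  python3 -c "
from h import *
go([.5554,-.0427,.0507],-6)"
```

```text
time: 27.4
position: [0.5585, 0.1655, 0.1698]
tool_rot: [0.074, 1.579, -0.066]
ft_force: [2.4, 0.9, -2.0]
grip_width: 0.364
time: 27.82
position: [0.5568, -0.023, 0.1722]
tool_rot: [0.069, 1.574, -0.065]
ft_force: [-0.2, -0.8, -2.5]
grip_width: 0.365
time: 27.98
position: [0.5557, -0.0316, 0.1712]
tool_rot: [0.075, 1.576, -0.077]
ft_force: [-0.2, 0.9, -3.0]
grip_width: 0.362
t 27.98 p [ 0.5557 -0.0316  0.1712] X [-0.007 -0.001 -1.   ] Z [ 0.995 -0.097 -0.006] yawZ -5.54 F [-0.2  0.9 -3. ] g 0.362
need cm [ -0.03  -1.11 -12.05] deg [ 0.04 -0.37 -0.46]
```

```bash
python3 -m handwheel '[{"xyz":[0,-1.1,-1],"angular":[0,-0.4,-0.4]},{"xyz":[-0.1,0,-2.5],"angular":[0,0.1,0]},{"xyz":[-0.2,0,-2.5],"angular":[0,0.1,0]},{"xyz":[0,0,0],"angular":[0,0,0]},{"xyz":[0,0,0],"angular":[0,0,0]}]';  python3 -c "
from h import *
go([.5554,-.0427,.0507],-6)"
```

```text
time: 28.4
position: [0.553, -0.0364, 0.1103]
tool_rot: [0.078, 1.57, -0.075]
ft_force: [0.6, 0.5, -1.6]
grip_width: 0.367
t 28.4 p [ 0.553  -0.0364  0.1103] X [-0.001  0.002 -1.   ] Z [ 0.995 -0.097 -0.001] yawZ -5.57 F [ 0.6  0.5 -1.6] g 0.367
need cm [ 0.24 -0.63 -5.96] deg [-0.12 -0.04 -0.43]
```

```bash
python3 -m handwheel '[{"xyz":[0.2,-0.7,-1],"angular":[-0.1,0,-0.4]},{"xyz":[-0.1,0,-1.5],"angular":[0,0.1,0]},{"xyz":[-0.1,0,-1],"angular":[0,0.1,0]},{"xyz":[0,0,0],"angular":[0,0,0]},{"xyz":[0,0,0],"angular":[0,0,0]}]';  python3 -c "
from h import *
go([.5554,-.0427,.0507],-6)"
```

```text
time: 28.82
position: [0.5553, -0.0404, 0.0751]
tool_rot: [0.079, 1.57, -0.078]
ft_force: [0.3, 0.2, -0.7]
grip_width: 0.368
t 28.82 p [ 0.5553 -0.0404  0.0751] X [-0.     0.001 -1.   ] Z [ 0.995 -0.1   -0.   ] yawZ -5.73 F [ 0.3  0.2 -0.7] g 0.368
need cm [ 0.01 -0.23 -2.44] deg [-0.06 -0.02 -0.27]
```

```bash
python3 -m handwheel '[{"xyz":[0,-0.2,-0.8],"angular":[0,0,-0.3]},{"xyz":[-0.1,0,-0.8],"angular":[0,0.1,0]},{"xyz":[0,0,-0.3],"angular":[0,0.1,0]},{"xyz":[0,0,0],"angular":[0,0,0]},{"xyz":[0,0,0],"angular":[0,0,0]}]';  python3 -c "
from h import *
go([.5554,-.0427,.0507],-6)"
```

```text
time: 29.23
position: [0.5549, -0.0427, 0.0549]
tool_rot: [0.084, 1.572, -0.083]
ft_force: [-0.5, 0.0, -3.2]
grip_width: 0.366
t 29.23 p [ 0.5549 -0.0427  0.0549] X [-0.003  0.001 -1.   ] Z [ 0.994 -0.106 -0.003] yawZ -6.08 F [-0.5  0.  -3.2] g 0.366
need cm [ 0.05 -0.   -0.42] deg [-0.05 -0.16  0.08]
```

```bash
python3 -m handwheel '[{"xyz":[0.05,0,-0.4],"angular":[0,-0.1,0]},{"xyz":[0,0,0],"angular":[0,0,0]},{"xyz":[0,0,0],"angular":[0,0,0]}]'; python3 -m handwheel '[{"xyz":[0,0,0],"angular":[0,0,0]},{"xyz":[0,0,0],"angular":[0,0,0]},{"xyz":[0,0,0],"angular":[0,0,0]},{"xyz":[0,0,0],"angular":[0,0,0]},{"xyz":[0,0,0],"angular":[0,0,0]}]' 5.5; python3 -m handwheel '[{"xyz":[0,0,2],"angular":[0,0,0]},{"xyz":[0,0,3],"angular":[0,0,0]},{"xyz":[0,0,4],"angular":[0,0,0]},{"xyz":[0,2,4],"angular":[0,0,0]},{"xyz":[0,4,0],"angular":[0,0,0]}]';  python3 -c "
from h import *
st()
im=get_image('scene');crop(im,'s18',240,140,400,250,4)"
```

```text
time: 29.48
position: [0.5562, -0.0427, 0.0512]
tool_rot: [0.084, 1.569, -0.083]
ft_force: [0.4, 0.2, -1.7]
grip_width: 0.369
time: 29.9
position: [0.5581, -0.0427, 0.0533]
tool_rot: [0.083, 1.564, -0.083]
ft_force: [0.4, 0.3, 0.3]
grip_width: 0.607
time: 30.32
position: [0.5555, 0.008, 0.184]
tool_rot: [0.093, 1.571, -0.096]
ft_force: [3.1, -0.0, 0.4]
grip_width: 0.636
t 30.32 p [0.5555 0.008  0.184 ] X [-0.002 -0.002 -1.   ] Z [ 0.993 -0.12  -0.002] yawZ -6.89 F [ 3.1 -0.   0.4] g 0.636
```

View pics/s18.png

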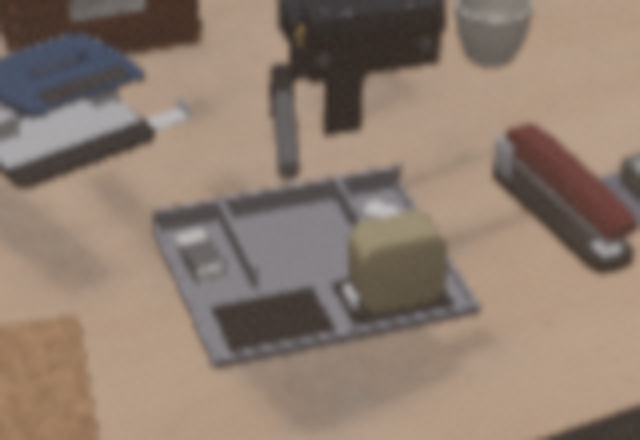

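Tape back upright in its bay, at the same image position as at the start. Now the stamp.

```bash
python3 -m handwheel '[{"xyz":[0.4,4,0],"angular":[0,0,0.3]},{"xyz":[0.4,4,0],"angular":[0,0,0.3]},{"xyz":[0.4,4,0],"angular":[0,0,0]},{"xyz":[0.4,4,0],"angular":[0,0,0]},{"xyz":[0.4,4,0],"angular":[0,0,0]}]';python3 -m handwheel '[{"xyz":[0.4,4,0],"angular":[0,0,0]},{"xyz":[0.4,4,0],"angular":[0,0,0]},{"xyz":[0.2,3,0],"angular":[0,0,0]},{"xyz":[0,0,0],"angular":[0,0,0]},{"xyz":[0,0,0],"angular":[0,0,0]}]';  python3 -c "
from h import *
go([.587,.3178,.12],-6)"
```

```text
time: 30.78
position: [0.5734, 0.2118, 0.1828]
tool_rot: [0.085, 1.568, -0.088]
ft_force: [0.1, -1.0, 0.4]
grip_width: 0.633
time: 31.2
position: [0.5779, 0.3399, 0.1808]
tool_rot: [0.078, 1.574, -0.07]
ft_force: [0.4, -1.4, 0.1]
grip_width: 0.635
t 31.2 p [0.5779 0.3399 0.1808] X [-0.004  0.006 -1.   ] Z [ 0.996 -0.094 -0.004] yawZ -5.39 F [ 0.4 -1.4  0.1] g 0.635
need cm [ 0.91 -2.21 -6.08] deg [-0.32 -0.22 -0.61]
```

```bash
python3 -m handwheel '[{"xyz":[0.9,-2,-0.5],"angular":[-0.3,-0.2,-0.6]},{"xyz":[-0.1,0,-2],"angular":[0,0,0]},{"xyz":[-0.1,0,-2],"angular":[0,0,0]},{"xyz":[0,0,0],"angular":[0,0,0]},{"xyz":[0,0,0],"angular":[0,0,0]}]';  python3 -c "
from h import *
go([.587,.3178,.12],-6)
im=get_image('wrist');crop(im,'w19',160,80,480,320,2.5)"
```

```text
time: 31.62
position: [0.5859, 0.3144, 0.1343]
tool_rot: [0.082, 1.569, -0.085]
ft_force: [-0.2, 0.4, 1.7]
grip_width: 0.63
t 31.62 p [0.5859 0.3144 0.1343] X [ 0.001 -0.002 -1.   ] Z [ 0.994 -0.106  0.001] yawZ -6.1 F [-0.2  0.4  1.7] g 0.63
need cm [ 0.11  0.34 -1.43] deg [0.13 0.03 0.1 ]
```

View pics/w19.png

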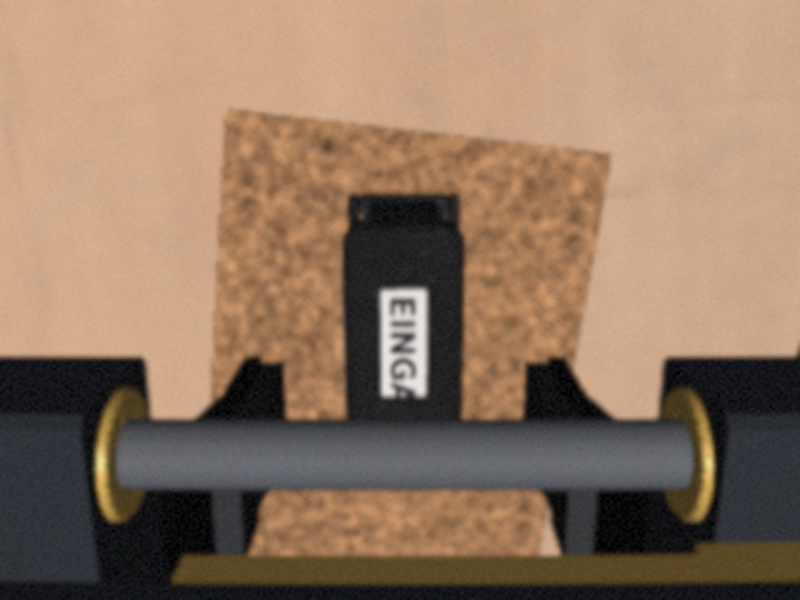

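Stamp centred between the fingers (404 vs 406). Descend.

```bash
python3 -m handwheel '[{"xyz":[0.1,0.3,-1.3],"angular":[0.1,0,0.1]},{"xyz":[-0.1,0,-1.3],"angular":[0,0.1,0]},{"xyz":[-0.1,0,-0.8],"angular":[0,0.1,0]},{"xyz":[0,0,0],"angular":[0,0,0]},{"xyz":[0,0,0],"angular":[0,0,0]}]';  python3 -c "
from h import *
go([.587,.3178,.085],-6)"
```

```text
time: 32.08
position: [0.5869, 0.3157, 0.0996]
tool_rot: [0.085, 1.569, -0.085]
ft_force: [-0.0, 0.2, -0.9]
grip_width: 0.628
t 32.08 p [0.5869 0.3157 0.0996] X [ 0. -0. -1.] Z [ 0.994 -0.108  0.   ] yawZ -6.19 F [-0.   0.2 -0.9] g 0.628
need cm [ 0.01  0.21 -1.46] deg [0.01 0.01 0.19]
```

```bash
python3 -m handwheel '[{"xyz":[0,0.2,-0.7],"angular":[0,0,0.2]},{"xyz":[0,0,-0.6],"angular":[0,0.1,0]},{"xyz":[0,0,0],"angular":[0,0,0]},{"xyz":[0,0,0],"angular":[0,0,0]}]';  python3 -c "
from h import *
go([.587,.3178,.085],-6)"
```

```text
time: 32.42
position: [0.5868, 0.3189, 0.0857]
tool_rot: [0.081, 1.571, -0.081]
ft_force: [0.6, 0.5, -0.3]
grip_width: 0.631
t 32.42 p [0.5868 0.3189 0.0857] X [-0.001  0.001 -1.   ] Z [ 0.995 -0.103 -0.001] yawZ -5.9 F [ 0.6  0.5 -0.3] g 0.631
need cm [ 0.02 -0.11 -0.07] deg [-0.03 -0.08 -0.1 ]
```

```bash
python3 -m handwheel '[{"xyz":[0,0,-0.05],"angular":[0,0,0]},{"xyz":[0,0,0],"angular":[0,0,0]},{"xyz":[0,0,0],"angular":[0,0,0]},{"xyz":[0,0,0],"angular":[0,0,0]},{"xyz":[0,0,0],"angular":[0,0,0]}]' 2.5 25; python3 -m handwheel '[{"xyz":[0,0,0],"angular":[0,0,0]}]'; python3 -m handwheel '[{"xyz":[0,0,1],"angular":[0,0,0]},{"xyz":[0,0,2],"angular":[0,0,0]},{"xyz":[0,0,4],"angular":[0,0,0]},{"xyz":[0,0,4],"angular":[0,0,0]},{"xyz":[0,-2,2],"angular":[0,0,0]}]';  python3 -c "
from h import *
go([.5656,.0397,.21],-6)"
```

```text
time: 32.83
position: [0.5871, 0.3194, 0.086]
tool_rot: [0.082, 1.57, -0.08]
ft_force: [-0.0, 0.2, -1.5]
grip_width: 0.376
time: 32.92
position: [0.5871, 0.3194, 0.086]
tool_rot: [0.082, 1.57, -0.08]
ft_force: [-0.3, 0.8, -0.7]
grip_width: 0.375
time: 33.33
position: [0.5806, 0.3005, 0.2154]
tool_rot: [0.074, 1.583, -0.077]
ft_force: [-0.1, 0.5, 0.8]
grip_width: 0.378
t 33.33 p [0.5806 0.3005 0.2154] X [-0.014 -0.001 -1.   ] Z [ 0.995 -0.096 -0.014] yawZ -5.49 F [-0.1  0.5  0.8] g 0.378
need cm [ -1.5  -26.08  -0.54] deg [ 0.06 -0.8  -0.51]
```

```bash
python3 -m handwheel '[{"xyz":[-0.2,-4,0],"angular":[0,-0.4,-0.2]},{"xyz":[-0.2,-4,0],"angular":[0,-0.4,-0.2]},{"xyz":[-0.2,-4,0],"angular":[0,0,0]},{"xyz":[-0.2,-4,0],"angular":[0,0,0]},{"xyz":[-0.2,-4,0],"angular":[0,0,0]}]';python3 -m handwheel '[{"xyz":[-0.2,-3,0],"angular":[0,0,0]},{"xyz":[0,0,0],"angular":[0,0,0]},{"xyz":[0,0,0],"angular":[0,0,0]}]';  python3 -c "
from h import *
go([.5656,.0402,.0875],-6)"
```

```text
time: 33.75
position: [0.5699, 0.1069, 0.2287]
tool_rot: [0.075, 1.553, -0.058]
ft_force: [0.9, -0.4, -0.4]
grip_width: 0.379
time: 34.0
position: [0.5681, 0.0622, 0.2311]
tool_rot: [0.081, 1.55, -0.078]
ft_force: [-0.1, 0.4, -1.6]
grip_width: 0.375
t 34.0 p [0.5681 0.0622 0.2311] X [ 0.02   0.001 -1.   ] Z [ 0.995 -0.101  0.019] yawZ -5.83 F [-0.1  0.4 -1.6] g 0.375
need cm [ -0.25  -2.2  -14.36] deg [-0.07  1.12 -0.18]
```

```bash
python3 -m handwheel '[{"xyz":[-0.2,-2.2,-1],"angular":[0,1.1,-0.2]},{"xyz":[-0.1,0,-3],"angular":[0,0,0]},{"xyz":[-0.1,0,-3],"angular":[0,0.1,0]},{"xyz":[0,0,0],"angular":[0,0,0]},{"xyz":[0,0,0],"angular":[0,0,0]}]';  python3 -c "
from h import *
go([.5656,.0402,.0875],-6)"
```

```text
time: 34.42
position: [0.5662, 0.0437, 0.1647]
tool_rot: [0.081, 1.563, -0.078]
ft_force: [0.2, -0.2, 0.5]
grip_width: 0.377
t 34.42 p [0.5662 0.0437 0.1647] X [ 0.006  0.002 -1.   ] Z [ 0.995 -0.101  0.006] yawZ -5.79 F [ 0.2 -0.2  0.5] g 0.377
need cm [-0.06 -0.35 -7.72] deg [-0.11  0.37 -0.21]
```

```bash
python3 -m handwheel '[{"xyz":[-0.1,-0.3,-1.5],"angular":[-0.1,0.3,-0.2]},{"xyz":[-0.1,0,-2],"angular":[0,0.1,0]},{"xyz":[-0.1,0,-1.5],"angular":[0,0.1,0]},{"xyz":[0,0,0],"angular":[0,0,0]},{"xyz":[0,0,0],"angular":[0,0,0]}]';  python3 -c "
from h import *
go([.5656,.0402,.0875],-6)"
```

```text
time: 34.83
position: [0.5668, 0.0457, 0.1183]
tool_rot: [0.079, 1.563, -0.076]
ft_force: [0.7, 0.5, 0.1]
grip_width: 0.379
t 34.83 p [0.5668 0.0457 0.1183] X [ 0.006  0.001 -1.   ] Z [ 0.995 -0.098  0.006] yawZ -5.65 F [0.7 0.5 0.1] g 0.379
need cm [-0.12 -0.55 -3.08] deg [-0.08  0.35 -0.35]
```

```bash
python3 -m handwheel '[{"xyz":[-0.2,-0.6,0],"angular":[-0.1,0.3,-0.3]},{"xyz":[0,0,0],"angular":[0,0,0]},{"xyz":[0,0,-1],"angular":[0,0,0]},{"xyz":[0,0,0],"angular":[0,0,0]},{"xyz":[0,0,0],"angular":[0,0,0]}]';  python3 -c "
from h import *
go([.5656,.0402,.0875],-6)"
```

```text
time: 35.25
position: [0.5677, 0.04, 0.1121]
tool_rot: [0.081, 1.562, -0.082]
ft_force: [-0.6, 0.8, -0.5]
grip_width: 0.373
t 35.25 p [0.5677 0.04   0.1121] X [ 0.008 -0.001 -1.   ] Z [ 0.995 -0.104  0.008] yawZ -5.95 F [-0.6  0.8 -0.5] g 0.373
need cm [-0.21  0.02 -2.46] deg [ 0.05  0.44 -0.05]
```

```bash
python3 -m handwheel '[{"xyz":[-0.3,0,-0.8],"angular":[0,0.5,0]},{"xyz":[-0.1,0,-0.9],"angular":[0,0.1,0]},{"xyz":[0,0,0],"angular":[0,0,0]},{"xyz":[0,0,0],"angular":[0,0,0]}]';  python3 -c "
from h import *
go([.5656,.0402,.0875],-6)"
```

```text
time: 35.58
position: [0.5633, 0.0399, 0.0935]
tool_rot: [0.081, 1.573, -0.083]
ft_force: [0.6, 0.0, -0.7]
grip_width: 0.379
t 35.58 p [0.5633 0.0399 0.0935] X [-0.004 -0.001 -1.   ] Z [ 0.995 -0.104 -0.004] yawZ -5.96 F [ 0.6  0.  -0.7] g 0.379
need cm [ 0.23  0.03 -0.6 ] deg [ 0.06 -0.21 -0.04]
```

```bash
python3 -m handwheel '[{"xyz":[0.2,0,-0.5],"angular":[0,-0.2,0]},{"xyz":[0,0,0],"angular":[0,0,0]},{"xyz":[0,0,0],"angular":[0,0,0]},{"xyz":[0,0,0],"angular":[0,0,0]}]';  python3 -c "
from h import *
go([.5656,.0402,.0872],-6)"
```

```text
time: 35.92
position: [0.5651, 0.04, 0.0873]
tool_rot: [0.081, 1.57, -0.082]
ft_force: [0.4, -1.6, -0.5]
grip_width: 0.38
t 35.92 p [0.5651 0.04   0.0873] X [-0.001 -0.001 -1.   ] Z [ 0.995 -0.104 -0.001] yawZ -5.96 F [ 0.4 -1.6 -0.5] g 0.38
need cm [ 0.05  0.02 -0.01] deg [ 0.04 -0.06 -0.04]
```

Release, lift and look from where the whole scene is visible.

```bash
python3 -m handwheel '[{"xyz":[0,0,-0.03],"angular":[0,0,0]},{"xyz":[0,0,0],"angular":[0,0,0]},{"xyz":[0,0,0],"angular":[0,0,0]},{"xyz":[0,0,0],"angular":[0,0,0]},{"xyz":[0,0,0],"angular":[0,0,0]}]' 5.5; python3 -m handwheel '[{"xyz":[0,0,0],"angular":[0,0,0]},{"xyz":[0,0,2],"angular":[0,0,0]},{"xyz":[0,0,4],"angular":[0,0,0]},{"xyz":[0,0,4],"angular":[0,0,0]},{"xyz":[0,0,4],"angular":[0,0,0]}]'; python3 -m handwheel '[{"xyz":[0,-3,3],"angular":[0,0,0]},{"xyz":[0,-4,3],"angular":[0,0,0]},{"xyz":[0,-4,0],"angular":[0,0,0]},{"xyz":[0,0,0],"angular":[0,0,0]},{"xyz":[0,0,0],"angular":[0,0,0]}]';python3 -m handwheel '[{"xyz":[0,0,0],"angular":[0,0,0]},{"xyz":[0,0,0],"angular":[0,0,0]}]'; python3 -c "
from h import *
import pickle
im=get_image('wrist');st();pickle.dump(im,open('w20.pkl','wb'));crop(im,'w20',200,0,440,180,3)
im=get_image('scene');crop(im,'s20',260,140,440,250,4)"
```

```text
time: 36.33
position: [0.5662, 0.0402, 0.0882]
tool_rot: [0.081, 1.568, -0.082]
ft_force: [0.3, 0.6, 0.2]
grip_width: 0.608
time: 36.75
position: [0.5583, 0.0393, 0.2229]
tool_rot: [0.081, 1.588, -0.081]
ft_force: [0.1, -0.5, 0.0]
grip_width: 0.636
time: 37.17
position: [0.562, -0.066, 0.2937]
tool_rot: [0.074, 1.568, -0.077]
ft_force: [-1.0, 1.1, 0.7]
grip_width: 0.631
time: 37.33
position: [0.5617, -0.067, 0.2932]
tool_rot: [0.075, 1.569, -0.079]
ft_force: [0.3, 0.9, 0.0]
grip_width: 0.635
t 37.38 p [ 0.5615 -0.0669  0.2929] X [ 0.    -0.003 -1.   ] Z [ 0.995 -0.098  0.   ] yawZ -5.6 F [-0.4 -0.1 -0.2] g 0.632
```

View pics/w20.png

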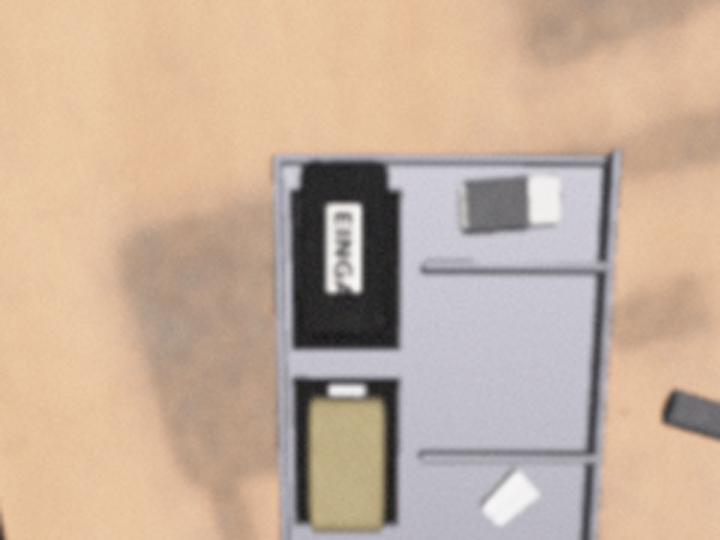

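View pics/s20.png

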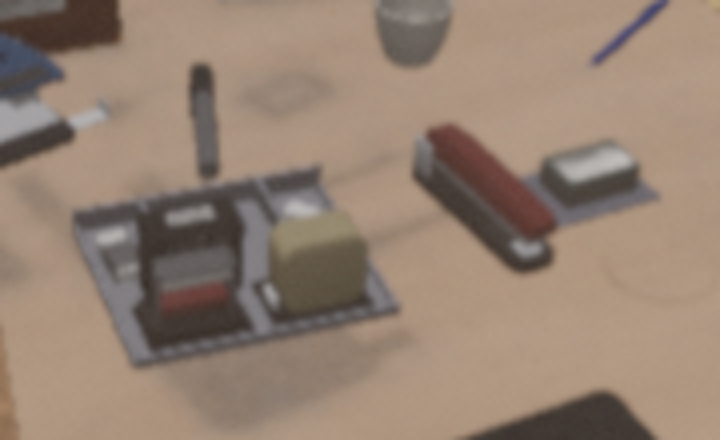

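Scene view matches the start (stamp (190,290), tape (320,262)), with the box on the pad (590,170). A numeric comparison, then hand in.

```bash
python3 - <<'E'
from h import *
import pickle
im=pickle.load(open('w20.pkl','rb'))
for n,l,z in [("tapetop",[(309,397),(386,398),(383,530),(311,529)],.056),("label",[(327,202),(362,202),(362,293),(325,293)],.086)]:
    w=p2w(im,[(200+(u-1)/3,(v-1)/3) for u,v in l],z);print(n,w.mean(0).round(4),np.degrees(np.arctan2(*(w[0]-w[3])[[1,0]])))
im=pickle.load(open('w3.pkl','rb'))
w=p2w(im,[(200+(u-1)/3,(v-1)/3) for u,v in [(308,167),(346,167),(345,261),(307,260)]],.086);print("label start",w.mean(0).round(4),np.degrees(np.arctan2(*(w[0]-w[3])[[1,0]])))
st(); close_job()
E
```

```text
tapetop [ 0.5577 -0.0439  0.056 ] 84.344174650965
label [0.5656 0.0387 0.086 ] 82.44300064663832
label start [0.5657 0.0384 0.086 ] 82.44983693519498
t 37.43 p [ 0.5615 -0.0666  0.2928] X [ 0.    -0.003 -1.   ] Z [ 0.995 -0.097  0.   ] yawZ -5.56 F [-0.4  0.  -0.5] g 0.634
the job is handed in; nothing more can be done
```

The job is done and handed in at about 37 s of robot time. I stood the tape measure and the stamp aside on the cork mat. Then I laid the box of staples on the felt pad, and put the tape measure and the stamp back in their bays. No verdict comes back from the hand-in.

My last camera checks showed:
- **Box of staples:** within about 1 mm of the pad's centre and about 1° of its length, checked just after placing. In the final scene picture it was still lying flat on the pad.
- **Tape measure and stamp:** both upright and within about 1 mm of where they stood at the start, square to the tidy within about 2°.
- **Stapler, eraser and pencil sharpener:** they look the same as at the start. I compared these by eye only and did not measure them.
- **Robot:** gripper open and clear of everything, with only sensor noise on the force reading.

No check failed or disagreed beyond the 2–3 mm spread between the cameras. On descents the arm drifted up to about 10 mm sideways, so I corrected its position before each grasp and release.

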